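# Empty the hanging scoop bin into the bonsai pot and clear the rail

### The job

Lay the drainage layer: take the orange bin off the rail by swinging its lower end out and up and then lifting its hook off the rod, and tip its lava lumps into the blue bonsai pot; pick up every lump lying on the bench and put it in the pot too. Take any grey bins off the rail in the same way, and stand all the bins upright and let go in the white wash tray. Leave the other things on the bench where they are.

Things in the scene. Friction and masses are not known exactly. Their poses are not given: they have to be found in the camera images.
- bin_a: Orange plastic scoop bin, 250 g, 92 wide (y), holds the lava lumps, hangs on the rail at the start; which hanging place varies. Origin: on the underside, below the grip; z up, +x its back (rail side), -x its scoop front. Grip: upright black fin above the mouth, 12 thick (y), x -30..45, z 96..128; grasp it across y at x=0, z=113, at any pitch. Walls 4 thick; side walls 85, back 90 high.
- bin_b: Grey empty bin, same shape, origin and axes as bin_a; may be absent. All the bins: back wall's outer face at x=45; flat floor x -30..57, its last 12 mm a rear foot sticking out behind the back wall; when upright it stands stably on this floor.
- bin_c: Grey empty bin, same shape, origin and axes as bin_a; may be absent. All the bins: the front wall slopes from (x=-30, z=0) out to the pouring lip (x=-95, z=50), only 38 deg above level, so lumps run out over it when the bin is tipped front-down by 80 to 90 deg.
- rail: Fixed bin rail with blue posts, 450 long (y), origin on the bench below its rod; bins hang at its front (-x), undersides 50 above the bench, axes parallel to the rail's, places 125 apart. Steel rod 8 diameter at x=0, z=132. Lower stop bar z 60..72, front face x=-7.5: a hung bin leans back on it, its rear foot under it with 6 mm to spare. Posts at y=+-225, 150 high.
- rod (a point): Middle of the rod's centre line, rail axes. Lifted straight up, a bin jams (foot under stop bar; hook needs 10 mm of lift). Swing its lower end out to the front and up, turning about the rod by 15 to 30 deg (foot clear beyond 12 deg), then lift about 20 mm along the bin's own leaning z axis: it is off.
- pot: Fixed bonsai pot, glazed blue, rectangular, 170 (x) x 220 (y), rim 65 above the bench, walls 8, inner floor 17 above the bench. Origin under its centre on the bench. It may stand left or right of the robot.
- tray: Fixed white wash tray, 180 (x) x 350 (y), rim 16 high, walls and floor 4 thick. Origin under its centre on the bench, on the side opposite the pot. Three bins fit side by side along its y, 104 apart, their x axes along the tray's x, either way round.
- bin_a_nib (a point): On bin_a: the centre of the rod's place inside its hook (bin frame x=53, y=0, z=82); when hung it lies on the rod's centre line. Hook: 70 wide, plate with underside at z=86, tongue behind the rod with inner face x=57, down to z=76. Bin axes.
- bin_b_nib (a point): On bin_b: the centre of the rod's place inside its hook (bin frame x=53, y=0, z=82); when hung it lies on the rod's centre line. Hook: 70 wide, plate with underside at z=86, tongue behind the rod with inner face x=57, down to z=76. Bin axes.
- bin_c_nib (a point): On bin_c: the centre of the rod's place inside its hook (bin frame x=53, y=0, z=82); when hung it lies on the rod's centre line. Hook: 70 wide, plate with underside at z=86, tongue behind the rod with inner face x=57, down to z=76. Bin axes.
- bin_a_lip (a point): Middle of bin_a's front pouring lip (bin frame x=-93, y=0, z=50).
- lump1: Dark red lava lump, rough and chunky, about 28 x 28 x 22, 25 g, in the orange bin at the start; may be absent. Origin at its middle (any side may be up).
- lump2: Dark red lava lump, rough and chunky, about 28 x 28 x 22, 25 g, in the orange bin at the start; may be absent. Origin at its middle (any side may be up).
- lump3: Dark red lava lump, rough and chunky, about 28 x 28 x 22, 25 g, in the orange bin at the start; may be absent. Origin at its middle (any side may be up).
- lump4: Dark red lava lump, rough and chunky, about 28 x 28 x 22, 25 g, in the orange bin at the start; may be absent. Origin at its middle (any side may be up).
- lump5: Dark red lava lump, rough and chunky, about 28 x 28 x 22, 25 g, in the orange bin at the start; may be absent. Origin at its middle (any side may be up).
- lump6: Dark red lava lump, rough and chunky, about 28 x 28 x 22, 25 g, in the orange bin at the start; may be absent. Origin at its middle (any side may be up).
- stray1: The same kind of lava lump, lying stray on the bench between pot and tray, in front of the rail; may be absent. Origin at its middle, about 11 above what it lies on.
- stray2: The same kind of lava lump, lying stray on the bench between pot and tray, in front of the rail; may be absent. Origin at its middle, about 11 above what it lies on.
- stray3: The same kind of lava lump, lying stray on the bench between pot and tray, in front of the rail; may be absent. Origin at its middle, about 11 above what it lies on.
- clay_pot: small empty terracotta pot, about 90 across and 80 high, bystander beside the rail's +y end; origin on its underside.
- spray: white bottle with green cap, 64 across, 170 high, bystander beside the rail's -y end; origin on its underside.
- spatula: spatula lying behind the rail, bystander; origin on its underside.
- feed_jar: amber jar 70 across, 100 high, behind the rail, bystander; origin on its underside.
Not all that is in view belongs to the job. Of the things shaped like the bin_a, the orange one is meant.

How it is judged:
By the outcome, as a careful person would: the job done as asked, in the order asked, and still so for the second after the job is handed in, with the robot touching nothing.
Of lump1, lump2, lump3, lump4, lump5, lump6 only 3 to 6 are there at a start; the rules pass over those that are not, and their reading is None.
Of stray1, stray2, stray3 only 2 to 3 are there at a start; the rules pass over those that are not, and their reading is None.
Of bin_b, bin_c only 1 to 2 are there at a start; the rules pass over those that are not, and their reading is None.
At some moment in a run one of stray1, stray2, stray3 may be knocked a few centimetres aside while the robot is not near it.
It also fails if it takes over 210 s, if anything falls off the work surface, if the arm or the gripper's body presses on something with over 40 N, if the wrist force passes 120 N, or if a joint passes its speed limit or range.

### The arm

A 7-joint arm with a two-finger parallel gripper is mounted at the origin on the work surface. World frame = base frame: x ahead of the robot, y to its left, z up, the work surface at z = 0. Lengths are in mm, angles in rad, forces in N, time in s.
With the tool pointing down it reaches from about 400 to 850 mm from the base axis. Payload 6.9 kg.
Tool frame: the origin (TCP) lies at the centre of the arm's flange, where the gripper is bolted on; the fingertips stand 173 mm ahead of it and the grasp point (between the pads) lies 155 mm ahead of it; z points along the fingers, x is the direction in which the jaws open and shut, and the axes are right-handed (so a half turn about z gives the same grasp; the last joint's range is limited). The gripper opens to 85 mm and grips with 20 to 120 N. Pads are 22 mm wide; open, the fingers measure 114 mm over their backs; the gripper's body (76 mm by 85 mm) begins 54 mm behind the grasp point. The pads swing forward as they close: fully open they stand 13 mm farther back than shut.
Start: joints at [-1.121, 0.507, -0.238, 1.5, 0.126, 1.149, -0.155], TCP at [210.688, 588.412, 404.675] pointing down, gripper open.
Joint ranges: [-3.08, 3.08], [-0.24, 2.05], [-1.43, 1.35], [0, 2.5], [-1.52, 4.66], [0.17, 1.96], [-2.89, 2.89]. Speed limits (rad/s): [2.39, 2.39, 3.14, 3.14, 3.14, 3.14, 3.14].

### API

Orientations are given as a 3x3 rotation matrix whose columns are the frame's x, y, z axes.
In Python, from bench import arm gives the robot as it stands.
- The arm moves only by the tool arm_command, never from a script. Its argument "series" is a list of rows, each an object with "twist": the turn, a rotation vector about the tool's x, y, z in degrees, a list of three; "linear": the shift along the tool's x, y, z in m, a list of three; "grip": the opening, from -1 (shut) to 1 (fully open). A call has exactly 8 rows; each row is the pose to reach, as a shift and turn from the pose commanded when the call began, along the tool's axes at that moment; what a row does not reach only later rows make up. A row lasts 1/8 s, in which the tool goes at most 62.5 mm and 10.7 degrees, less where a joint would pass 70% of its speed; a pose out of reach is approached as far as the arm can. A call with a gripper value outside its range is refused whole. The fingers move at their own pace and stop on an object; "newtons" is the grip in N (left out, the last holds). Time passes only in rows, so rows that repeat a pose let the fingers close, or fill a call up. It gives the time, the measured TCP pose, the force and the opening at its end, in the units of the state.
- arm.read_state(): the state, without advancing time (a new reading comes with each control period).
- arm.camera(name): name is "scene" or "side" or "wrist"; returns a dict with "img" (420x560x3 uint8, red, green, blue), "z_map" (420x560 float32, mm along the optical axis (not along the pixel's ray), 0 where there is no reading), "camera_matrix" (3x3 intrinsics, pixels), "world_to_cam" (4x4, takes a point from world to camera coordinates). Camera axes: x right, y down, z forward; pixel columns grow to the right and rows downward; lengths in mm; the calibration is good to about 2 mm. A picture is of the moment at which its call begins.
- arm.finish_job(): hands the job in, once; it reports no verdict.
Trained networks look in a picture, given as the dict that the camera call returned (one of the last four; its "shot" number tells which), for a name from the list of things; names that differ only in an ending like _2 or _b are one class to them, and where a whole thing is asked for, a point or a joint stands for the part that bears it (a point fixed in the world has none). Each returns a list of dicts, best first, with "p" (0 to 1); they miss things now and then, are a little off and sometimes report something else, mostly with a low value. They report only what shows in the picture. A call takes as long as a camera call. They do not tell look-alikes from the thing itself.
- arm.spot_in(query, picture): "extent" ([left, top, right, bottom] in pixels, round what is visible of it).
- arm.masks_of(query, picture): "region" (420x560 bool, what is visible of it) and "extent" ([left, top, right, bottom] in pixels, round what is visible of it).
The state is a dict: "clock": time; "joints": joint angles; "qvel": joint speeds; "joint_torque": joint torques, N m; "eef_pos": TCP position; "tcp_rot": TCP orientation; "wrist_force": force on the tool from outside, world axes, zero at the start; "wrist_torque": the same for the moment, N m; "finger_gap": opening from 0.0 (shut) to 1.0 (fully open).
Only numpy, scipy, OpenCV 4.12 (cv2) and the standard library are available. Lean on these libraries where they do the work, as an engineer would, in place of code of your own. Each camera call takes 0.05 s, during which the arm holds its last target.

## Working session

There is one attempt and no reset: what is moved stays moved. The work goes in short steps, Python scripts to look and compute and a tool call to move; the robot and the scene stay as the last step left them, time stands still between calls to the robot, and variables do not carry over. Pictures are saved under pics/ and viewed, and the job is handed in when it is done.

Besides the shell and the picture viewer there is one more tool, called after "Call:" by a JSON object that holds its "method" and its "body", one argument or row to a line. arm_command: Moves the arm, as the interface text tells. Its arguments: {"type":"object","properties":{"series":{"type":"array","items":{"type":"object","properties":{"twist":{"type":"array","items":{"type":"number"}},"linear":{"type":"array","items":{"type":"number"}},"grip":{"type":"number"}}}},"newtons":{"type":"number"}},"required":["series"]}

```bash
ls; mkdir -p pics; python3 - <<'E'
from bench import arm
import cv2
s=arm.read_state(); print(s)
for n in ["scene","side","wrist"]:
    c=arm.camera(n); cv2.imwrite(f"pics/{n}0.png",c["img"][:,:,::-1]); print(n,c["camera_matrix"],c["world_to_cam"])
E
```

```text
pics
{'clock': 0.0, 'joints': array([-1.12150167,  0.50834677, -0.23749913,  1.5011079 ,  0.12570611,
        1.14890968, -0.15481532]), 'qvel': array([0.00062132, 0.0001625 , 0.00065073, 0.00095078, 0.00024873,
       0.00059438, 0.00037383]), 'joint_torque': array([-2.02830761e-04, -6.20606589e+01, -2.18627997e+00, -2.49648982e+01,
        1.27471687e-02,  1.22558477e-02, -6.91051559e-05]), 'eef_pos': array([210.68253778, 588.22387967, 403.83156918]), 'tcp_rot': array([[ 3.37081189e-01,  9.41475419e-01, -5.54076077e-04],
       [ 9.41473895e-01, -3.37081641e-01, -1.69489015e-03],
       [-1.78246629e-03,  4.96674250e-05, -9.99998410e-01]]), 'wrist_force': array([-0.5698517 ,  0.48547911,  0.82179832]), 'wrist_torque': array([-0.00166282, -0.00832104,  0.01494283]), 'finger_gap': 1.0036855951299846}
scene [[512.96675611   0.         278.22718738]
 [  0.         512.96675611 214.79994838]
 [  0.           0.           1.        ]] [[ 2.80154125e-01  9.59864866e-01  1.31569219e-02 -1.38231601e+02]
 [ 7.67851935e-01 -2.15843944e-01 -6.03170621e-01 -3.30997365e+02]
 [-5.76122445e-01  1.
[... 216 characters left out ...]
    0.           1.        ]] [[ 8.72355381e-01 -4.88447878e-01  2.03656265e-02 -4.57280618e+02]
 [-3.03645283e-01 -5.74010087e-01 -7.60468252e-01  2.28652517e+02]
 [ 3.83139179e-01  6.57214646e-01 -6.49055682e-01  1.14358424e+03]
 [ 0.00000000e+00  0.00000000e+00  0.00000000e+00  1.00000000e+00]]
wrist [[362.29265523   0.         285.87640953]
 [  0.         362.29265523 211.61999552]
 [  0.           0.           1.        ]] [[ 3.36774771e-01  9.41584260e-01 -1.35429805e-03 -6.24907146e+02]
 [ 8.90707260e-01 -3.18110627e-01  3.24724817e-01 -4.27564886e+01]
 [ 3.05324960e-01 -1.10565409e-01 -9.45807570e-01  3.81437917e+02]
 [ 0.00000000e+00  0.00000000e+00  0.00000000e+00  1.00000000e+00]]
```

View pics/scene0.png

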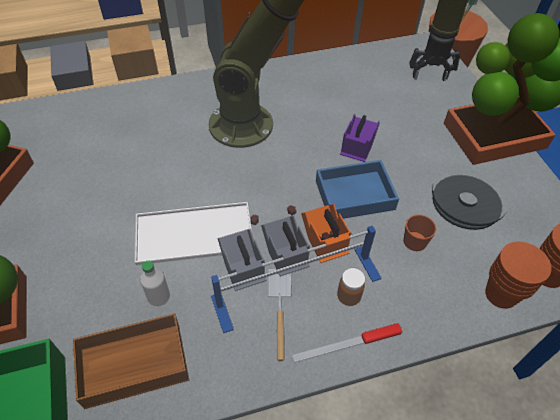

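View pics/side0.png

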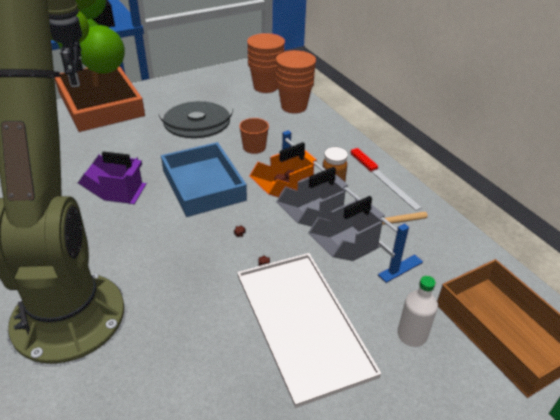

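View pics/wrist0.png

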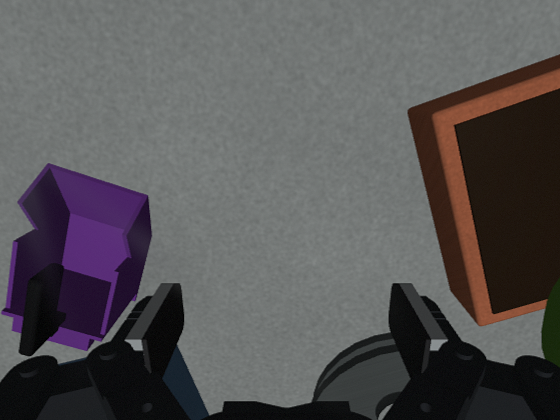

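```bash
cat > h.py <<'E'
from bench import arm
import numpy as np, cv2
def cloud(c):
    K=c["camera_matrix"];z=c["z_map"].astype(float);v,u=np.mgrid[0:420,0:560]
    P=np.stack([(u-K[0,2])/K[0,0]*z,(v-K[1,2])/K[1,1]*z,z],-1)
    W=c["world_to_cam"];R=W[:3,:3];t=W[:3,3]
    Q=(P-t)@R; Q[z<=0]=np.nan
    return Q
def proj(c,p):
    W=c["world_to_cam"];q=W[:3,:3]@np.asarray(p,float)+W[:3,3];q=c["camera_matrix"]@q
    return q[:2]/q[2]
def save(c,name): cv2.imwrite(f"pics/{name}.png",c["img"][:,:,::-1])
E
python3 - <<'E'
from h import *
for n in ["scene","side"]:
    c=arm.camera(n);Q=cloud(c);print(n)
    for q in ["bin_a","bin_b","rail","pot","tray","stray1","lump1","clay_pot","spray"]:
        for m in arm.masks_of(q,c)[:5]:
            if m["p"]<0.2: continue
            P=Q[m["region"]];P=P[~np.isnan(P[:,0])]
            e=P[:,2]>np.percentile(P[:,2],80)
            print(q,round(m["p"],2),np.round(m["extent"]),np.median(P,0).round(),"top",np.median(P[e],0).round(),"min",np.percentile(P,3,axis=0).round(),"max",np.percentile(P,97,axis=0).round())
            if q in("pot","tray","rail"):
                top=P[(P[:,2]>8)] if q=="tray" else (P[(P[:,2]>57)&(P[:,2]<72)] if q=="pot" else P)
                if q=="rail":
                    for lo,hi in((126,140),(140,160)):
                        t=P[(P[:,2]>lo)&(P[:,2]<hi)]; 
                        if len(t)>5: print("   band",lo,len(t),np.percentile(t,[2,50,98],axis=0).round(1).tolist())
                        if lo==126:
                            vx,vy,x0,y0=cv2.fitLine(t[:,:2].astype(np.float32),cv2.DIST_HUBER,0,1,1).ravel();print("   rod dir",vx,vy,x0,y0)
                else:
                    r=cv2.minAreaRect(top[:,:2].astype(np.float32));print("   rect",r,len(top))
E
```

```text
scene
bin_a 0.77 [218. 229. 267. 291.] [ 614. -144.   91.] top [ 672. -141.  144.] min [ 539. -189.   51.] max [688. -97. 177.]
bin_a 0.6 [261. 217. 311. 274.] [606. -14.  94.] top [660. -12. 145.] min [527. -60.  50.] max [677.  33. 177.]
bin_a 0.6 [337. 115. 380. 162.] [241. 362.  43.] top [255. 346.  93.] min [139. 308.   1.] max [286. 443. 127.]
bin_a 0.57 [305. 206. 351. 264.] [603. 111.  99.] top [646. 112. 155.] min [518.  64.  53.] max [666. 158. 177.]
bin_b 0.77 [218. 229. 267. 291.] [ 614. -144.   91.] top [ 672. -141.  144.] min [ 539. -189.   51.] max [688. -97. 177.]
bin_b 0.6 [261. 217. 311. 274.] [606. -14.  94.] top [660. -12. 145.] min [527. -60.  50.] max [677.  33. 177.]
bin_b 0.6 [337. 115. 380. 162.] [241. 362.  43.] top [255. 346.  93.] min [139. 308.   1.] max [286. 443. 127.]
bin_b 0.57 [305. 206. 351. 264.] [603. 111.  99.] top [646. 112. 155.] min [518.  64.  53.] max [666. 158. 177.]
rail 0.62 [213. 224. 382. 330.] [677.  -7.  65.] top [676. -64. 135.] min [ 647. -239.    2.] max [764. 231. 148.]
   band 126 201 [[652.2, -235.9, 128.2], [675.5, -61.7, 134.3
[... 3237 characters left out ...]
) 1180
stray1 0.66 [233. 228. 246. 240.] [431.  54.  15.] top [433.  57.  21.] min [419.  46.  -2.] max [446.  78.  22.]
stray1 0.46 [258. 253. 271. 270.] [437. -65.  15.] top [433. -64.  20.] min [424. -78.  -4.] max [462. -33.  22.]
lump1 0.6 [276. 174. 286. 183.] [592. 139.  71.] top [594. 134.  74.] min [574. 119.  64.] max [606. 155.  82.]
lump1 0.37 [285. 169. 296. 180.] [618. 141.  72.] top [617. 141.  74.] min [601. 115.  65.] max [631. 149.  92.]
clay_pot 0.45 [286. 170. 294. 183.] [618. 142.  71.] top [619. 141.  74.] min [610. 134.  61.] max [635. 155.  75.]
spray 0.72 [396. 273. 439. 349.] [ 604. -402.   93.] top [ 612. -394.  157.] min [ 588. -420.    4.] max [ 634. -371.  168.]
```

```bash
cat >> h.py <<'E'
from scipy.spatial.transform import Rotation as Ro
import json
def log():
    s=arm.read_state()
    with open("log.jsonl","a") as f: f.write(json.dumps(dict(q=s["joints"].tolist(),p=s["eef_pos"].tolist(),R=s["tcp_rot"].tolist(),t=s["clock"]))+"\n")
    return s
def rel(pt,Rt,s=None,p0=None,R0=None):
    "twist(deg)/linear(m) from present measured pose to target TCP pose"
    if s is None: s=arm.read_state()
    if p0 is None: p0=s["eef_pos"];R0=s["tcp_rot"]
    tw=np.degrees(Ro.from_matrix(R0.T@Rt).as_rotvec()); li=R0.T@(np.asarray(pt)-p0)/1000
    return tw.round(1).tolist(),li.round(4).tolist()
def Rz(a): return Ro.from_euler('z',a,degrees=True).as_matrix()
def Ry(a): return Ro.from_euler('y',a,degrees=True).as_matrix()
# bin pose (R_bin) and tool: tool x along bin y; tool z=-bin z, with pitch alpha about bin y
def toolR(Rb,alpha=0,flip=False):
    T=np.array([[0,1,0],[1,0,0],[0,0,-1.]]).T  # cols: x=(0,1,0), y=(1,0,0), z=(0,0,-1)
    if flip: T=T@np.diag([-1,-1,1])
    return Rb@Ry(alpha)@T
def tcp_from_grasp(g,Rt,L=155): return np.asarray(g)-L*Rt[:,2]
E
python3 - <<'E'
from h import *
log()
c1=arm.camera("scene");c2=arm.camera("side")
y=np.array([-.0809,.9967]);x=np.array([.9967,.0809])
for c in (c1,c2):
    Q=cloud(c);P=Q[~np.isnan(Q[...,0])]
    # rail local about guess
    M=np.array([670,-7.5]);L=np.c_[(P[:,:2]-M)@x,(P[:,:2]-M)@y,P[:,2]]
    for k in(-125,0,125):
        f=L[(L[:,2]>155)&(L[:,2]<185)&(abs(L[:,1]-k)<20)&(L[:,0]<15)&(L[:,0]>-110)]
        print("fin",k,len(f),np.percentile(f,[3,50,97],axis=0).round(1).tolist())
    p=L[(L[:,2]>125)&(L[:,2]<141)&(abs(L[:,0])<15)&(abs(L[:,1])<205)&(abs(abs(L[:,1])-62)<12)]
    print("rod",len(p),np.median(p,0)); print(np.polyfit(p[:,1],p[:,0],1))
    p=L[(L[:,2]>140)&(L[:,2]<156)&(abs(L[:,0])<20)&(abs(L[:,1])>205)&(abs(L[:,1])<245)]
    for sg in(-1,1):
        e=p[p[:,1]*sg>0];print("post",len(e),np.percentile(e,[3,50,97],axis=0).round(1).tolist())
    Z=(P[:,2]>9)&(P[:,2]<25)&(P[:,0]>320)&(P[:,0]<540)&(P[:,1]>-440)&(P[:,1]<-84)
    print("tray",cv2.minAreaRect(P[Z][:,:2].astype(np.float32)))
E
```

```text
fin -125 152 [[-78.9, -136.2, 158.6], [-37.0, -131.9, 175.9], [-7.4, -124.6, 180.9]]
fin 0 164 [[-78.7, -5.8, 157.0], [-38.8, -1.8, 175.2], [-7.4, 6.1, 181.2]]
fin 125 165 [[-78.6, 119.3, 156.4], [-39.2, 122.7, 174.6], [-7.2, 131.5, 180.6]]
rod 47 [  2.37199588 -51.97580374 134.89001169]
[1.14645494e-04 1.92893449e+00]
post 55 [[-0.8, -231.7, 141.0], [10.1, -223.7, 149.1], [18.0, -216.4, 153.7]]
post 48 [[-3.0, 216.8, 143.2], [9.3, 224.0, 149.3], [18.7, 232.9, 153.4]]
tray ((433.9550476074219, -254.6742706298828), (347.8877868652344, 188.66651916503906), 82.23660278320312)
fin -125 279 [[-84.6, -137.5, 155.8], [-51.0, -134.5, 170.1], [-14.4, -125.4, 176.7]]
fin 0 259 [[-84.8, -7.3, 156.1], [-51.5, -3.8, 168.7], [-14.1, 5.5, 176.5]]
fin 125 234 [[-85.4, 117.2, 155.7], [-50.3, 121.7, 167.4], [-14.2, 130.5, 176.1]]
rod 48 [ -3.68483233 -52.19247794 131.97905987]
[ 2.07952610e-03 -3.33320272e+00]
post 74 [[-7.2, -232.7, 140.5], [1.2, -226.6, 146.8], [15.4, -218.1, 149.7]]
post 45 [[-8.6, 216.2, 140.5], [0.6, 222.7, 145.6], [13.1, 231.2, 150.1]]
tray ((431.9524841308594, -253.33505249023438), (352.967529296875, 181.5077362060547), 82.1810531616211)
```

```bash
cat >> h.py <<'E'
M=np.array([670,-7.5,0]); RR=Rz(4.64)
def railpt(x,y,z): return M+RR@np.array([x,y,z])
E
python3 - <<'E'
from h import *
Rt=toolR(RR); print(Rt)
g=railpt(-53,125,163+90)
print(tcp_from_grasp(g,Rt)); print(rel(tcp_from_grasp(g,Rt),Rt))
Rt=toolR(RR,flip=True); print(rel(tcp_from_grasp(g,Rt),Rt))
E
```

```text
[[-0.08089479  0.99672265  0.        ]
 [ 0.99672265  0.08089479  0.        ]
 [ 0.          0.         -1.        ]]
[607.0618513  112.80290702 408.        ]
([-0.0, 0.0, -24.3], [-0.3142, 0.5335, -0.0033])
([0.0, 0.0, 155.7], [-0.3142, 0.5335, -0.0033])
```

Call:
{"method": "arm_command", "body": {
  "series": [
    {"twist": [0,0,-12],"linear": [-0.1,0.18,0.0],"grip": 1},
    {"twist": [0,0,-24.3],"linear": [-0.314,0.5335,-0.003],"grip": 0.2},
    {"twist": [0,0,-24.3],"linear": [-0.314,0.5335,-0.003],"grip": 0.2},
    {"twist": [0,0,-24.3],"linear": [-0.314,0.5335,-0.003],"grip": 0.2},
    {"twist": [0,0,-24.3],"linear": [-0.314,0.5335,-0.003],"grip": 0.2},
    {"twist": [0,0,-24.3],"linear": [-0.314,0.5335,-0.003],"grip": 0.2},
    {"twist": [0,0,-24.3],"linear": [-0.314,0.5335,-0.003],"grip": 0.2},
    {"twist": [0,0,-24.3],"linear": [-0.314,0.5335,-0.003],"grip": 0.2}
  ]
}}

```text
clock: 2.25
eef_pos: [532.2, 202.9, 407.4]
tcp_rot: [[-0.08, 0.997, 0.001], [0.997, 0.08, 0.0], [0.0, 0.001, -1.0]]
wrist_force: [1.0, 0.5, 0.5]
finger_gap: 0.602
```

```bash
python3 - <<'E'
from h import *
log()
Rt=toolR(RR); g=railpt(-53,125,163+60)
print(rel(tcp_from_grasp(g,Rt),Rt))
E
```

```text
([0.0, -0.0, -0.0], [-0.0959, 0.0674, 0.0294])
```

Call:
{"method": "arm_command", "body": {
  "series": [
    {"twist": [0,0,0],"linear": [-0.05,0.035,0.01],"grip": 0.2},
    {"twist": [0,0,0],"linear": [-0.096,0.0674,0.0294],"grip": 0.2},
    {"twist": [0,0,0],"linear": [-0.096,0.0674,0.0294],"grip": 0.2},
    {"twist": [0,0,0],"linear": [-0.096,0.0674,0.0294],"grip": 0.2},
    {"twist": [0,0,0],"linear": [-0.096,0.0674,0.0294],"grip": 0.2},
    {"twist": [0,0,0],"linear": [-0.096,0.0674,0.0294],"grip": 0.2},
    {"twist": [0,0,0],"linear": [-0.096,0.0674,0.0294],"grip": 0.2},
    {"twist": [0,0,0],"linear": [-0.096,0.0674,0.0294],"grip": 0.2}
  ]
}}

```text
clock: 3.25
eef_pos: [605.9, 114.7, 377.8]
tcp_rot: [[-0.081, 0.997, 0.0], [0.997, 0.081, 0.0], [-0.0, 0.0, -1.0]]
wrist_force: [1.0, -0.6, -0.5]
finger_gap: 0.601
```

```bash
python3 - <<'E'
from h import *
s=log(); print(s["eef_pos"],s["joints"],s["wrist_force"])
c=arm.camera("wrist");save(c,"w1")
E
```

```text
[605.85423104 114.65798047 377.84842357] [-0.079664    0.51558864 -0.23779709  1.5644693   0.13236755  1.07707895
  1.30115847] [ 0.9840124  -0.61460615 -0.48900515]
```

View pics/w1.png

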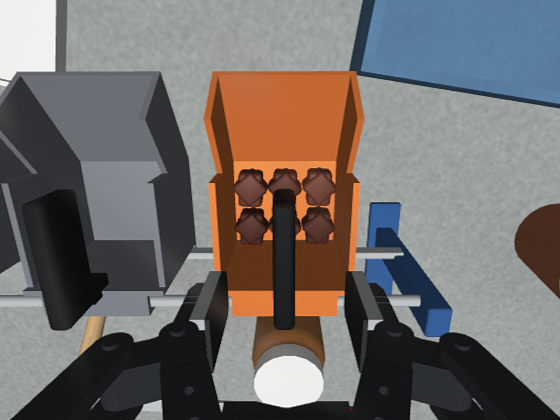

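```bash
cat > kin.py <<'E'
import numpy as np, json
from scipy.spatial.transform import Rotation as Ro
from scipy.optimize import least_squares
import itertools
def rz(a): return Ro.from_euler('z',a).as_matrix()
def ry(a): return Ro.from_euler('y',a).as_matrix()
# params: d1,d3,d5,d7, a3(elbow offset x), a6 wrist offset x, rolls b1,b3,b5,b7 ; signs for the roll joints
def fk(q,p,sg):
    d1,d3,d5,d7,a3,a5,a6,b1,b3,b5,b7=p
    R=rz(sg[0]*q[0]+b1);P=np.array([0,0,d1])
    R=R@ry(q[1]); P=P+R@[0,0,d3]
    R=R@rz(sg[1]*q[2]+b3);P=P+R@[a3,0,0]
    R=R@ry(q[3]);P=P+R@[-a5,0,d5]
    R=R@rz(sg[2]*q[4]+b5);
    R=R@ry(q[5]);P=P+R@[a6,0,d7]
    R=R@rz(sg[3]*q[6]+b7)
    return P,R
def load(): return [json.loads(l) for l in open("log.jsonl")]
def fit():
    D=load();best=None
    for sg in itertools.product([1,-1],repeat=4):
        def f(p):
            r=[]
            for d in D:
                P,R=fk(d["q"],p,sg)
                r+=list((P-d["p"])/1.0)+list((R-np.array(d["R"])).ravel()*300)
            return np.r_[r,1e-3*(np.array(p[:7])-[330,450,450,120,0,0,0]),np.array(p[7:])*.05]
        for b7 in (0,1.57,-1.57,3.14):
            s=least_squares(f,[330,450,450,120,0,0,0,0,0,0,b7])
            if best is None or s.cost<best[0]: best=(s.cost,s.x,sg)
    return best
if __name__=="__main__":
    b=fit();print(b[0],b[1].round(3).tolist(),b[2]); json.dump([b[1].tolist(),b[2]],open("kin.json","w"))
    for d in load():
        P,R=fk(d["q"],b[1],b[2]);print((P-d["p"]).round(1))
E
python3 kin.py
```

```text
1.314987281682903 [22.771, 580.638, 383.699, -32.735, 4.292, 1.159, 6.335, -0.037, -0.004, 0.002, 3.1] (-1, -1, -1, -1)
[ 0.7 -0.2 -0. ]
[-0.5  1.1  0.2]
[ 0.1 -0.4 -0.2]
```

Call:
{"method": "arm_command", "body": {
  "series": [
    {"twist": [0,0,0],"linear": [-0.002,0.001,0.03],"grip": 0.2},
    {"twist": [0,0,0],"linear": [-0.002,0.001,0.059],"grip": 0.2},
    {"twist": [0,0,0],"linear": [-0.002,0.001,0.059],"grip": 0.2},
    {"twist": [0,0,0],"linear": [-0.002,0.001,0.059],"grip": -1},
    {"twist": [0,0,0],"linear": [-0.002,0.001,0.059],"grip": -1},
    {"twist": [0,0,0],"linear": [-0.002,0.001,0.059],"grip": -1},
    {"twist": [0,0,0],"linear": [-0.002,0.001,0.059],"grip": -1},
    {"twist": [0,0,0],"linear": [-0.002,0.001,0.059],"grip": -1}
  ],
  "newtons": 90
}}

```text
clock: 4.3
eef_pos: [607.4, 113.0, 320.2]
tcp_rot: [[-0.081, 0.997, 0.002], [0.997, 0.081, 0.001], [0.001, 0.003, -1.0]]
wrist_force: [-1.6, 1.0, 7.0]
finger_gap: 0.124
```

```bash
cat >> h.py <<'E'
def swing(thetas,lift=0,s=None,base=0,rod=None):
    "rows for turning about the rod; lift along leaning z at the end"
    s=s or arm.read_state();p=s["eef_pos"];R0=s["tcp_rot"]
    rod=railpt(0,0,132) if rod is None else rod
    yb=RR[:,1]
    for th in thetas:
        D=Ro.from_rotvec(yb*np.radians(th)).as_matrix()
        pt=rod+D@(p-rod)+ lift*Ro.from_rotvec(yb*np.radians(th+base)).as_matrix()[:,2]
        print(th,lift,rel(pt,D@R0,s))
E
python3 - <<'E'
from h import *
s=log(); swing([3,6,9,12,15,18,21,22],0,s)
E
```

```text
3 0 ([3.0, -0.0, 0.0], [0.0, 0.0099, -0.0025])
6 0 ([6.0, -0.0, 0.0], [0.0, 0.02, -0.0044])
9 0 ([9.0, -0.0, 0.0], [0.0, 0.0301, -0.0058])
12 0 ([12.0, -0.0, 0.0], [0.0, 0.0403, -0.0067])
15 0 ([15.0, -0.0, 0.0], [0.0, 0.0505, -0.0071])
18 0 ([18.0, -0.0, 0.0], [0.0, 0.0607, -0.0069])
21 0 ([21.0, -0.0, 0.0], [0.0, 0.071, -0.0062])
22 0 ([22.0, -0.0, 0.0], [0.0, 0.0743, -0.0058])
```

Call:
{"method": "arm_command", "body": {
  "series": [
    {"twist": [3,0,0],"linear": [0,0.0099,-0.0025],"grip": -1},
    {"twist": [6,0,0],"linear": [0,0.02,-0.0044],"grip": -1},
    {"twist": [9,0,0],"linear": [0,0.0301,-0.0058],"grip": -1},
    {"twist": [12,0,0],"linear": [0,0.0403,-0.0067],"grip": -1},
    {"twist": [15,0,0],"linear": [0,0.0505,-0.0071],"grip": -1},
    {"twist": [18,0,0],"linear": [0,0.0607,-0.0069],"grip": -1},
    {"twist": [22,0,0],"linear": [0,0.0743,-0.0058],"grip": -1},
    {"twist": [22,0,0],"linear": [0,0.0743,-0.0058],"grip": -1}
  ]
}}

```text
clock: 5.3
eef_pos: [682.2, 118.6, 325.8]
tcp_rot: [[-0.08, 0.925, -0.372], [0.997, 0.074, -0.029], [0.001, -0.373, -0.928]]
wrist_force: [-0.1, 1.5, 6.1]
finger_gap: 0.126
```

```bash
python3 - <<'E'
from h import *
s=log(); print(s["wrist_force"],s["wrist_torque"],s["joints"])
swing([0],12,s,22);swing([0],25,s,22);swing([0],45,s,22)
c=arm.camera("side");save(c,"s1")
E
```

```text
[-0.05075445  1.52643199  6.07796556] [ 0.03589796 -0.26002399  0.06426967] [-0.08721591  0.79696117 -0.23372688  1.18753385  0.09031065  1.5492387
  1.34792154]
0 12 ([0.0, 0.0, 0.0], [0.0, 0.0, -0.012])
0 25 ([0.0, 0.0, 0.0], [0.0, 0.0, -0.025])
0 45 ([0.0, 0.0, 0.0], [0.0, 0.0001, -0.045])
```

View pics/s1.png

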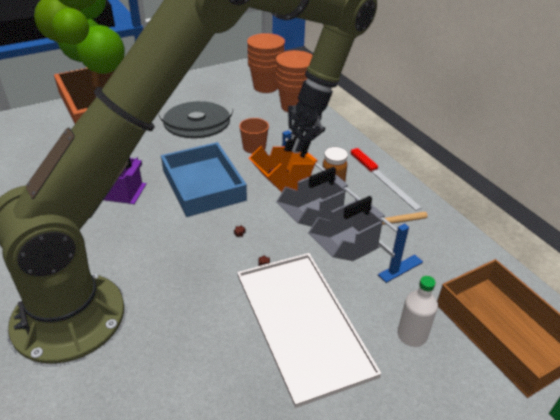

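Call:
{"method": "arm_command", "body": {
  "series": [
    {"twist": [0,0,0],"linear": [0,0,-0.01],"grip": -1},
    {"twist": [0,0,0],"linear": [0,0,-0.022],"grip": -1},
    {"twist": [0,0,0],"linear": [0,-0.004,-0.036],"grip": -1},
    {"twist": [0,0,0],"linear": [0,-0.01,-0.055],"grip": -1},
    {"twist": [-4,0,0],"linear": [0,-0.03,-0.08],"grip": -1},
    {"twist": [-8,0,0],"linear": [0,-0.06,-0.1],"grip": -1},
    {"twist": [-12,0,0],"linear": [0,-0.09,-0.12],"grip": -1},
    {"twist": [-12,0,0],"linear": [0,-0.09,-0.12],"grip": -1}
  ]
}}

```text
clock: 6.35
eef_pos: [641.6, 115.5, 474.0]
tcp_rot: [[-0.081, 0.983, -0.167], [0.997, 0.08, -0.013], [0.001, -0.168, -0.986]]
wrist_force: [-0.0, 0.8, -3.6]
finger_gap: 0.123
```

```bash
python3 - <<'E'
from h import *
s=log(); print(s["wrist_force"],s["wrist_torque"],s["joints"],s["eef_pos"])
c=arm.camera("scene");save(c,"s2")
E
python3 kin.py
```

```text
[-0.04997574  0.7821266  -3.59803673] [ 0.00937361 -0.36213151 -0.04545616] [-0.08319781  0.56802286 -0.24191014  1.20604646  0.09237325  1.54621436
  1.34268789] [641.55147768 115.51141356 474.0349925 ]
15.032751445022274 [244.617, 595.454, 380.575, 198.115, 4.222, -4.762, 7.815, -0.029, -0.01, 0.001, 3.103] (-1, -1, -1, -1)
[ 0.   0.3 -0.3]
[-1.6  1.1  0.7]
[ 0.1  0.2 -0.2]
[ 0.6 -0.1 -0.3]
[ 0.1 -0.7  0.1]
[-0.1  0.3 -0.1]
```

View pics/s2.png

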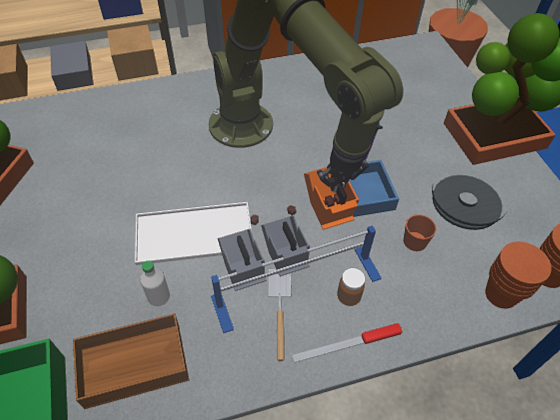

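```bash
cat > kin2.py <<'E'
from kin import *
from scipy.optimize import least_squares
sg=(-1,-1,-1,-1)
D=[d for i,d in enumerate(load()) if i!=1]
def fit2(free):
    base=np.array([330,450,450,120,0,0,0,0,0,0,np.pi])
    def f(v):
        p=base.copy();p[free]=v;r=[]
        for d in D:
            P,R=fk(d["q"],p,sg); r+=list(P-d["p"])+list((R-np.array(d["R"])).ravel()*300)
        return np.array(r)
    s=least_squares(f,base[free]);p=base.copy();p[free]=s.x
    return s.cost,p
for free in ([0,1,2,3],[0,1,2,3,4,5,6],[0,1,2,3,4,5,6,7,8,9,10]):
    c,p=fit2(free);print(round(c,2),p.round(3).tolist())
E
python3 kin2.py
```

```text
611.0 [175.377, 688.367, 321.105, 236.473, 0.0, 0.0, 0.0, 0.0, 0.0, 0.0, 3.142]
25.21 [266.154, 848.387, 442.991, 470.129, -269.961, -89.283, -90.036, 0.0, 0.0, 0.0, 3.142]
7.5 [252.728, 681.221, 398.562, 285.558, -75.606, -34.275, -16.919, -0.022, -0.001, -0.003, 3.119]
```

```bash
cat >> h.py <<'E'
RT=Rz(-7.8); TC=np.array([433,-254,0.])
def traypt(x,y,z): return TC+RT@np.array([x,y,z])
E
python3 - <<'E'
from h import *
Rt=toolR(RT)
print(rel([480,40,470],toolR(RR)),rel([440,-120,460],Rt))
g=traypt(19,-104,4+113+80);print(rel(tcp_from_grasp(g,Rt),Rt))
E
```

```text
([-9.9, -0.0, -0.0], [-0.062, -0.165, 0.0302]) ([-9.8, 1.1, 12.4], [-0.2183, -0.2153, 0.0491])
([-9.8, 1.1, 12.4], [-0.4569, -0.218, 0.1592])
```

Call:
{"method": "arm_command", "body": {
  "series": [
    {"twist": [-4,0,0],"linear": [-0.01,-0.06,0.008],"grip": -1},
    {"twist": [-7,0,0],"linear": [-0.03,-0.12,0.018],"grip": -1},
    {"twist": [-9.8,0,3],"linear": [-0.06,-0.165,0.03],"grip": -1},
    {"twist": [-9.8,0.3,6],"linear": [-0.11,-0.19,0.04],"grip": -1},
    {"twist": [-9.8,0.7,8],"linear": [-0.165,-0.205,0.045],"grip": -1},
    {"twist": [-9.8,1.1,12.4],"linear": [-0.218,-0.215,0.05],"grip": -1},
    {"twist": [-9.8,1.1,12.4],"linear": [-0.27,-0.216,0.06],"grip": -1},
    {"twist": [-9.8,1.1,12.4],"linear": [-0.32,-0.217,0.08],"grip": -1}
  ]
}}

```text
clock: 7.4
eef_pos: [442.1, -224.0, 427.1]
tcp_rot: [[0.137, 0.991, -0.005], [0.991, -0.137, 0.001], [0.001, -0.005, -1.0]]
wrist_force: [1.7, 0.6, -3.8]
finger_gap: 0.121
```

```bash
python3 - <<'E'
from h import *
s=log();print(s["joints"])
Rt=toolR(RT)
for z in(40,1):
  g=traypt(19,-104,4+113+z);print(rel(tcp_from_grasp(g,Rt),Rt))
E
```

```text
[ 0.45364608  0.2842545  -0.04562169  1.79391223  0.01549297  1.06866709
  1.8361815 ]
([-0.3, -0.0, -0.0], [-0.135, 0.0148, 0.115])
([-0.3, -0.0, -0.0], [-0.135, 0.015, 0.154])
```

Call:
{"method": "arm_command", "body": {
  "series": [
    {"twist": [-0.3,0,0],"linear": [-0.06,0.007,0.03],"grip": -1},
    {"twist": [-0.3,0,0],"linear": [-0.115,0.012,0.06],"grip": -1},
    {"twist": [-0.3,0,0],"linear": [-0.135,0.015,0.09],"grip": -1},
    {"twist": [-0.3,0,0],"linear": [-0.135,0.015,0.115],"grip": -1},
    {"twist": [-0.3,0,0],"linear": [-0.135,0.015,0.13],"grip": -1},
    {"twist": [-0.3,0,0],"linear": [-0.135,0.015,0.142],"grip": -1},
    {"twist": [-0.3,0,0],"linear": [-0.135,0.015,0.148],"grip": -1},
    {"twist": [-0.3,0,0],"linear": [-0.135,0.015,0.151],"grip": -1}
  ]
}}

```text
clock: 8.4
eef_pos: [438.0, -357.5, 277.5]
tcp_rot: [[0.136, 0.991, 0.003], [0.991, -0.136, -0.001], [-0.0, 0.003, -1.0]]
wrist_force: [0.4, 0.6, -4.8]
finger_gap: 0.123
```

```bash
python3 - <<'E'
from h import *
s=log();print(s["wrist_force"])
c=arm.camera("side");save(c,"s3")
E
```

```text
[ 0.36287567  0.57213311 -4.83225208]
```

View pics/s3.png

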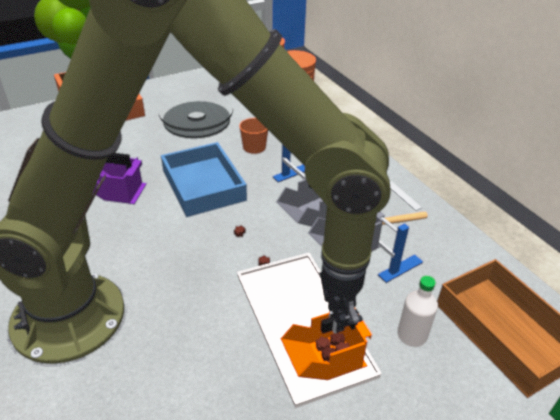

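Call:
{"method": "arm_command", "body": {
  "series": [
    {"twist": [0,0,0],"linear": [0.0,0,0.002],"grip": -1},
    {"twist": [0,0,0],"linear": [0.0,0,0.003],"grip": -1},
    {"twist": [0,0,0],"linear": [0.0,0,0.004],"grip": -1},
    {"twist": [0,0,0],"linear": [0.0,0,0.005],"grip": -1},
    {"twist": [0,0,0],"linear": [0.0,0,0.005],"grip": -1},
    {"twist": [0,0,0],"linear": [0.0,0,0.005],"grip": -1},
    {"twist": [0,0,0],"linear": [0.0,0,0.005],"grip": -0.2},
    {"twist": [0,0,0],"linear": [0.0,0,0.005],"grip": 0.0}
  ]
}}

```text
clock: 9.45
eef_pos: [437.8, -357.8, 272.7]
tcp_rot: [[0.136, 0.991, 0.003], [0.991, -0.136, -0.001], [-0.001, 0.003, -1.0]]
wrist_force: [0.2, 0.5, 0.8]
finger_gap: 0.497
```

```bash
python3 - <<'E'
from h import *
s=log();print(s["wrist_force"],s["finger_gap"])
Q=traypt(19,-104,4)
for a in(25,45):
  Rt=toolR(RT,a); 
  for h in(50,0):
    g=traypt(19,-104,4+113+h);print(a,h,tcp_from_grasp(g,Rt),rel(tcp_from_grasp(g,Rt),Rt))
E
```

```text
[0.15883998 0.50802389 0.77467094] 0.4973654649763582
25 50 [ 502.60954961 -368.50653258  307.47770699] ([25.2, 0.0, -0.0], [-0.0018, 0.0658, -0.0346])
25 0 [ 502.60954961 -368.50653258  257.47770699] ([25.2, 0.0, -0.0], [-0.0017, 0.0656, 0.0154])
45 50 [ 546.29728948 -374.49100853  276.60155108] ([45.2, 0.0, -0.0], [-0.0017, 0.1098, -0.0036])
45 0 [ 546.29728948 -374.49100853  226.60155108] ([45.2, 0.0, -0.0], [-0.0017, 0.1096, 0.0464])
```

Call:
{"method": "arm_command", "body": {
  "series": [
    {"twist": [6,0,0],"linear": [-0.001,0.0162,0.0008],"grip": 0},
    {"twist": [12,0,0],"linear": [-0.0017,0.0322,0.0034],"grip": 0},
    {"twist": [18,0,0],"linear": [-0.0017,0.0479,0.0076],"grip": 0},
    {"twist": [24,0,0],"linear": [-0.0017,0.063,0.0134],"grip": 0},
    {"twist": [30,0,0],"linear": [-0.0017,0.0775,0.0208],"grip": 0},
    {"twist": [36,0,0],"linear": [-0.0017,0.0911,0.0296],"grip": 0},
    {"twist": [40,0,0],"linear": [-0.0017,0.0996,0.0363],"grip": 0},
    {"twist": [40,0,0],"linear": [-0.0017,0.0996,0.0363],"grip": 0}
  ]
}}

```text
clock: 10.45
eef_pos: [536.9, -372.4, 234.3]
tcp_rot: [[0.135, 0.76, -0.636], [0.991, -0.103, 0.088], [0.001, -0.642, -0.767]]
wrist_force: [0.5, -0.2, -0.8]
finger_gap: 0.502
```

```bash
python3 - <<'E'
from h import *
s=log();print(s["wrist_force"],s["joints"])
Rt=toolR(RT,40);g=traypt(19,-104,4+113);print(rel(tcp_from_grasp(g,Rt),Rt))
c=arm.camera("side");save(c,"s4")
E
python3 kin2.py
```

```text
[ 0.46260126 -0.22374394 -0.84821678] [0.44580312 0.90639061 0.11939539 1.30249272 0.1677357  1.5845715
 1.93266616]
([0.1, -0.0, 0.1], [-0.0008, -0.0012, -0.0009])
2102.04 [218.541, 640.433, 349.236, 231.258, 0.0, 0.0, 0.0, 0.0, 0.0, 0.0, 3.142]
1655.37 [210.522, 692.832, 376.053, 269.942, -31.802, -4.227, 18.715, 0.0, 0.0, 0.0, 3.142]
69.53 [244.272, 581.603, 380.351, 185.456, 8.314, -2.005, 5.993, -0.027, -0.018, 0.003, 3.099]
```

View pics/s4.png

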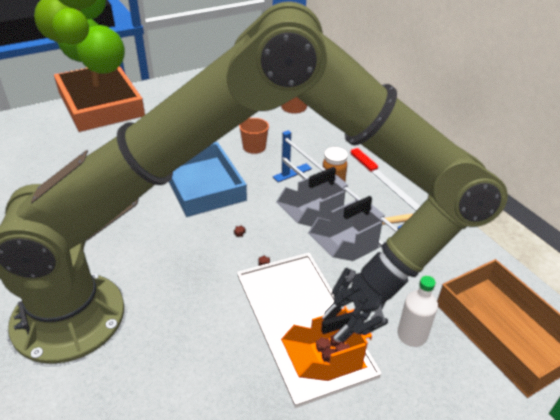

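```bash
cat > ik.py <<'E'
from kin2 import *
from h import *
c,PP=fit2([0,1,2,3,4,5,6,7,8,9,10])
lo=np.array([-3.08,-.24,-1.43,0,-1.52,.17,-2.89]);hi=np.array([3.08,2.05,1.35,2.5,4.66,1.96,2.89])
def ik(pt,Rt,q0=None,n=12):
    rng=np.random.default_rng(0);best=None
    for k in range(n):
        x0=q0 if (k==0 and q0 is not None) else lo+(hi-lo)*rng.uniform(.15,.85,7)
        f=lambda q:np.r_[(fk(q,PP,sg)[0]-pt)/5,(fk(q,PP,sg)[1]-Rt).ravel()*20,0.02*(q-(q0 if q0 is not None else (lo+hi)/2))]
        s=least_squares(f,x0,bounds=(lo+.02,hi-.02))
        P,R=fk(s.x,PP,sg);e=np.linalg.norm(P-pt)+200*np.linalg.norm(R-Rt)
        if best is None or s.cost<best[0]: best=(s.cost,e,s.x)
    return best
E
cat > /tmp/a.py <<'E'
from ik import *
q0=arm.read_state()["joints"]
for phi in (86,70,50,-30,-60,-90,110):
  for flip in(0,1):
    Rb=Rz(phi)@Ry(-85); u=Rz(phi)[:,0]
    Rt=toolR(Rb,40,flip)
    lip=np.array([430,277,95.]); g=lip-Rb@np.array([-93,0,50-113.])
    pt=tcp_from_grasp(g,Rt)
    b=ik(pt,Rt,q0,6); print(phi,flip,pt.round(),round(b[1],1),b[2].round(2))
E
PYTHONPATH=. python3 /tmp/a.py | tail -14
```

```text
2102.04 [218.541, 640.433, 349.236, 231.258, 0.0, 0.0, 0.0, 0.0, 0.0, 0.0, 3.142]
1655.37 [210.522, 692.832, 376.053, 269.942, -31.802, -4.227, 18.715, 0.0, 0.0, 0.0, 3.142]
69.53 [244.272, 581.603, 380.351, 185.456, 8.314, -2.005, 5.993, -0.027, -0.018, 0.003, 3.099]Traceback (most recent call last):
  File "/tmp/a.py", line 1, in <module>
    from ik import *
  File "ik.py", line 2, in <module>
    from h import *
  File "h.py", line 1, in <module>
    from bench import arm
ModuleNotFoundError: No module named 'bench'
```

```bash
sed -i 's/^for free.*/if __name__=="__main__":\n  for free in ([0,1,2,3,4,5,6,7,8,9,10],):/; s/^    c,p=fit2(free);print/      c,p=fit2(free);print/' kin2.py; (cat /tmp/a.py) | python3 - | tail -14
```

```text
86 0 [419. 113. 303.] 0.0 [ 0.81  0.83 -1.41  2.25  0.28  0.34  2.47]
86 1 [419. 113. 303.] 0.0 [-0.04  0.42  0.07  2.26 -1.18  0.92  0.93]
70 0 [374. 123. 303.] 0.0 [-0.51  0.41  0.67  2.45 -1.5   1.02 -2.09]
70 1 [374. 123. 303.] 0.0 [-0.51  0.41  0.67  2.45 -1.5   1.02  1.05]
50 0 [324. 151. 303.] 80.2 [ 0.69  0.5  -1.41  2.48  1.57  0.19  0.42]
50 1 [324. 151. 303.] 80.2 [ 0.69  0.5  -1.41  2.48  1.57  0.19 -2.72]
-30 0 [288. 359. 303.] 0.0 [-1.97  0.86  1.33  2.13 -0.15  0.53  0.31]
-30 1 [288. 359. 303.] 0.0 [-0.75  0.56 -0.71  2.14  1.15  1.3   1.99]
-60 0 [348. 419. 303.] 0.0 [-1.76  1.03  1.33  1.76 -0.23  1.09  0.03]
-60 1 [348. 419. 303.] 0.0 [-0.82  0.67 -0.49  1.76  0.84  1.49  1.97]
-90 0 [430. 441. 303.] 0.0 [-1.46  1.04  1.14  1.42 -0.2   1.53 -0.38]
-90 1 [430. 441. 303.] 0.0 [-0.8   0.79 -0.31  1.42  0.57  1.7   1.89]
110 0 [486. 123. 303.] 0.0 [ 0.69  0.96 -1.37  1.95  0.2   0.81  2.87]
110 1 [486. 123. 303.] 0.0 [-0.06  0.55  0.04  1.95 -0.84  1.16  0.88]
```

Call:
{"method": "arm_command", "body": {
  "series": [
    {"twist": [0,0,0],"linear": [0,0,-0.05],"grip": 0},
    {"twist": [0,0,0],"linear": [0,0,-0.1],"grip": 0},
    {"twist": [0,0,10],"linear": [0,0,-0.1],"grip": 0},
    {"twist": [0,0,20],"linear": [0,0,-0.1],"grip": 0},
    {"twist": [0,0,30],"linear": [0,0,-0.1],"grip": 0},
    {"twist": [0,0,40],"linear": [0,0,-0.1],"grip": 0},
    {"twist": [0,0,50],"linear": [0,0,-0.1],"grip": 0},
    {"twist": [0,0,60],"linear": [0,0,-0.1],"grip": 0}
  ]
}}

```text
clock: 11.5
eef_pos: [598.9, -382.3, 314.1]
tcp_rot: [[0.73, 0.258, -0.633], [0.398, -0.913, 0.087], [-0.555, -0.316, -0.769]]
wrist_force: [-0.2, 0.6, -0.3]
finger_gap: 0.499
```

Call:
{"method": "arm_command", "body": {
  "series": [
    {"twist": [0,0,10],"linear": [0,0,0],"grip": 0},
    {"twist": [0,0,20],"linear": [0,0,0],"grip": 0},
    {"twist": [0,0,30],"linear": [0,0,0],"grip": 0},
    {"twist": [0,0,40],"linear": [0,0,0],"grip": 0},
    {"twist": [0,0,50],"linear": [0,0,0],"grip": 0},
    {"twist": [0,0,60],"linear": [0,0,0],"grip": 0},
    {"twist": [0,0,70],"linear": [0,0,0],"grip": 0},
    {"twist": [0,0,80],"linear": [0,0,0],"grip": 0}
  ]
}}

```text
clock: 12.5
eef_pos: [598.9, -382.3, 314.1]
tcp_rot: [[0.381, -0.674, -0.633], [-0.83, -0.551, 0.088], [-0.407, 0.492, -0.77]]
wrist_force: [1.0, -0.2, 0.1]
finger_gap: 0.499
```

```bash
python3 - <<'E'
from h import *
s=log();print(s["wrist_force"],s["joints"])
Rt=toolR(RT,40,True);g=traypt(19,-104,4+113);
for L in (255,155): print(rel(tcp_from_grasp(g,Rt,L),Rt))
E
```

```text
[ 1.0367857  -0.21623264  0.10994091] [ 0.18417309  1.05280068  0.84762315  1.0099728  -0.25783185  1.85545477
 -0.10796598]
([-0.3, -0.1, 39.6], [0.0008, -0.0019, 0.0007])
([-0.3, -0.1, 39.6], [0.0005, -0.0014, 0.1007])
```

Call:
{"method": "arm_command", "body": {
  "series": [
    {"twist": [0,0,10],"linear": [0,-0.001,0.0],"grip": 0},
    {"twist": [0,0,20],"linear": [0,-0.001,0],"grip": 0},
    {"twist": [0,0,30],"linear": [0.0,-0.001,0],"grip": 0},
    {"twist": [-0.3,0,39.6],"linear": [0.0005,-0.0015,0.02],"grip": 0},
    {"twist": [-0.3,0,39.6],"linear": [0.0005,-0.0015,0.06],"grip": 0},
    {"twist": [-0.3,0,39.6],"linear": [0.0005,-0.0015,0.09],"grip": 0},
    {"twist": [-0.3,0,39.6],"linear": [0.0005,-0.0015,0.1007],"grip": 0},
    {"twist": [-0.3,0,39.6],"linear": [0.0005,-0.0015,0.1007],"grip": 0}
  ]
}}

```text
clock: 13.5
eef_pos: [536.9, -372.7, 235.4]
tcp_rot: [[-0.13, -0.759, -0.638], [-0.991, 0.098, 0.086], [-0.003, 0.644, -0.765]]
wrist_force: [-0.1, 0.3, 0.8]
finger_gap: 0.498
```

```bash
python3 - <<'E'
from h import *
s=log();print(s["wrist_force"],s["joints"])
Rt=toolR(RT,40,True);g=traypt(19,-104,4+113);
for L in (155,): print(rel(tcp_from_grasp(g,Rt,L),Rt))
c=arm.camera("wrist");save(c,"w2")
E
```

```text
[-0.07894168  0.29015934  0.77421751] [ 0.08178912  1.13372137  1.04404308  1.30724374 -0.39185496  1.63079538
 -0.61905356]
([0.1, -0.1, 0.3], [0.0005, 0.0005, 0.0])
```

View pics/w2.png

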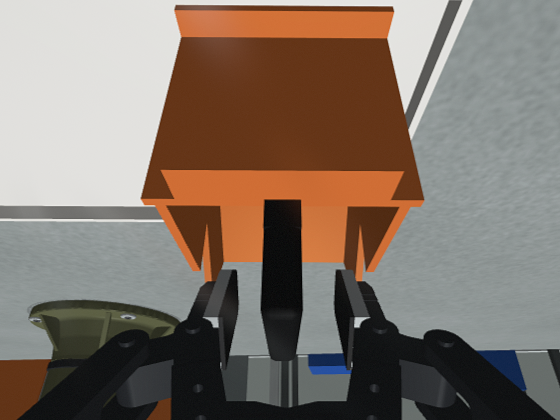

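```bash
python3 - <<'E'
from h import *
s=arm.read_state()
print(rel(s["eef_pos"]+[0,0,60],s["tcp_rot"]),rel(s["eef_pos"]+[0,0,140],s["tcp_rot"]))
E
```

```text
([0.0, 0.0, 0.0], [-0.0002, 0.0386, -0.0459]) ([0.0, 0.0, 0.0], [-0.0004, 0.0901, -0.1072])
```

Call:
{"method": "arm_command", "body": {
  "series": [
    {"twist": [0,0,0],"linear": [0,0,0],"grip": -1},
    {"twist": [0,0,0],"linear": [0,0,0],"grip": -1},
    {"twist": [0,0,0],"linear": [0,0,0],"grip": -1},
    {"twist": [0,0,0],"linear": [0,0,0],"grip": -1},
    {"twist": [0,0,0],"linear": [0,0.01,-0.012],"grip": -1},
    {"twist": [0,0,0],"linear": [0,0.0386,-0.046],"grip": -1},
    {"twist": [0,0,0],"linear": [0,0.075,-0.09],"grip": -1},
    {"twist": [0,0,0],"linear": [0,0.09,-0.107],"grip": -1}
  ],
  "newtons": 100
}}

```text
clock: 14.55
eef_pos: [536.4, -373.6, 378.5]
tcp_rot: [[-0.131, -0.76, -0.637], [-0.991, 0.1, 0.084], [-0.0, 0.642, -0.766]]
wrist_force: [-0.3, -0.4, -4.4]
finger_gap: 0.126
```

```bash
cat > /tmp/a.py <<'E'
from ik import *
s=log();q0=s["joints"];print(s["eef_pos"],s["wrist_force"],q0.round(2))
phi=95
Rb85=Rz(phi)@Ry(-85);g=np.array([430,290,97.])-Rb85@np.array([-93,0,50-113.]);print("g",g)
def pose(t,gg,ph=phi):
    Rt=toolR(Rz(ph)@Ry(-t),40,True);return tcp_from_grasp(gg,Rt),Rt
p,R=s["eef_pos"],s["tcp_rot"]
seq=[("m1",pose(0,np.array([400,-170,280]),30)),("m2",pose(0,np.array([410,60,280.]),70)),("m3",pose(0,g+[0,0,60]))]+[(t,pose(t,g)) for t in(0,30,60,85)]
for n,(a,b) in seq:
    print(n,a.round(),rel(a,b,p0=p,R0=R)); r=ik(a,b,q0,1);print("   ik",round(r[1],1),r[2].round(2)); q0=r[2]
    p,R=a,b
E
cat /tmp/a.py|python3 -
```

```text
[ 536.37658882 -373.58073533  378.45776503] [-0.3277895  -0.42373112 -4.36080702] [ 0.09  1.    1.1   1.17 -0.29  1.85 -0.59]
g [434.76347811 235.55319604 195.13691872]
m1 [ 486. -120.  399.] ([-0.0, 24.1, -28.7], [-0.2447, 0.0764, 0.0377])
   ik 0.0 [-0.53  0.73  1.09  1.67 -0.02  1.45 -0.49]
m2 [444. 154. 399.] ([0.0, 25.7, -30.6], [-0.2582, -0.0769, -0.0645])
   ik 0.0 [-1.13  0.62  0.97  1.78  0.12  1.35 -0.55]
m3 [426. 335. 374.] ([-0.0, 16.1, -19.2], [-0.0789, -0.1417, -0.0864])
   ik 0.0 [-1.34  0.69  0.83  1.64  0.13  1.33 -0.51]
0 [426. 335. 314.] ([0.0, 0.0, 0.0], [0.0, -0.0386, 0.046])
   ik 0.0 [-1.32  0.76  0.81  1.7   0.1   1.21 -0.54]
30 [432. 262. 348.] ([30.0, 0.0, -0.0], [0.0, 0.0775, 0.0208])
   ik 0.0 [-1.1   0.48  0.69  1.86 -0.17  0.97 -0.27]
60 [439. 183. 341.] ([30.0, 0.0, -0.0], [0.0, 0.0775, 0.0208])
   ik 0.0 [-0.67  0.38  0.51  2.04 -0.71  0.9   0.4 ]
85 [444. 126. 305.] ([25.0, -0.0, 0.0], [-0.0, 0.0655, 0.0145])
   ik 0.0 [-0.3   0.5   0.4   2.15 -1.11  1.15  0.99]
```

Call:
{"method": "arm_command", "body": {
  "series": [
    {"twist": [0,4,-5],"linear": [-0.04,0.012,0.006],"grip": -1},
    {"twist": [0,8,-9.6],"linear": [-0.085,0.026,0.013],"grip": -1},
    {"twist": [0,12,-14.3],"linear": [-0.13,0.04,0.02],"grip": -1},
    {"twist": [0,16,-19.1],"linear": [-0.17,0.053,0.026],"grip": -1},
    {"twist": [0,20,-23.9],"linear": [-0.21,0.065,0.032],"grip": -1},
    {"twist": [0,24,-28.7],"linear": [-0.245,0.076,0.038],"grip": -1},
    {"twist": [0,24,-28.7],"linear": [-0.245,0.076,0.038],"grip": -1},
    {"twist": [0,24,-28.7],"linear": [-0.245,0.076,0.038],"grip": -1}
  ]
}}

```text
clock: 15.55
eef_pos: [486.9, -119.4, 395.1]
tcp_rot: [[0.499, -0.663, -0.559], [-0.867, -0.385, -0.317], [-0.005, 0.643, -0.766]]
wrist_force: [-0.3, -0.8, -4.5]
finger_gap: 0.125
```

Call:
{"method": "arm_command", "body": {
  "series": [
    {"twist": [0,4.3,-5.1],"linear": [-0.043,-0.0128,-0.011],"grip": -1},
    {"twist": [0,8.6,-10.2],"linear": [-0.086,-0.0256,-0.0215],"grip": -1},
    {"twist": [0,12.9,-15.3],"linear": [-0.129,-0.0384,-0.032],"grip": -1},
    {"twist": [0,17.2,-20.4],"linear": [-0.172,-0.0512,-0.043],"grip": -1},
    {"twist": [0,21.5,-25.5],"linear": [-0.215,-0.064,-0.054],"grip": -1},
    {"twist": [0,25.7,-30.6],"linear": [-0.258,-0.077,-0.0645],"grip": -1},
    {"twist": [0,25.7,-30.6],"linear": [-0.258,-0.077,-0.0645],"grip": -1},
    {"twist": [0,25.7,-30.6],"linear": [-0.258,-0.077,-0.0645],"grip": -1}
  ]
}}

```text
clock: 16.55
eef_pos: [445.6, 153.0, 396.6]
tcp_rot: [[0.938, -0.264, -0.224], [-0.346, -0.721, -0.601], [-0.003, 0.641, -0.768]]
wrist_force: [-0.2, -0.6, -4.3]
finger_gap: 0.128
```

```bash
cat /tmp/a.py | sed 's/^seq=.*/seq=[("m3",pose(0,g+[0,0,60]))]+[(t,pose(t,g)) for t in(0,30,60,85)]/'|python3 -
```

```text
[445.59542943 152.97011105 396.58521936] [-0.20117537 -0.59260816 -4.29719858] [-1.16  0.65  1.05  1.77  0.06  1.36 -0.48]
g [434.76347811 235.55319604 195.13691872]
m3 [426. 335. 374.] ([-0.2, 16.3, -19.3], [-0.0812, -0.1404, -0.0874])
   ik 0.0 [-1.38  0.72  0.92  1.64  0.08  1.32 -0.45]
0 [426. 335. 314.] ([0.0, 0.0, 0.0], [0.0, -0.0386, 0.046])
   ik 0.0 [-1.36  0.79  0.89  1.7   0.04  1.21 -0.47]
30 [432. 262. 348.] ([30.0, 0.0, -0.0], [0.0, 0.0775, 0.0208])
   ik 0.0 [-1.14  0.51  0.77  1.87 -0.22  0.97 -0.21]
60 [439. 183. 341.] ([30.0, 0.0, -0.0], [0.0, 0.0775, 0.0208])
   ik 0.0 [-0.72  0.4   0.6   2.04 -0.75  0.92  0.44]
85 [444. 126. 305.] ([25.0, -0.0, 0.0], [-0.0, 0.0655, 0.0145])
   ik 0.0 [-0.34  0.51  0.48  2.16 -1.13  1.19  1.02]
```

Call:
{"method": "arm_command", "body": {
  "series": [
    {"twist": [0,4,-4.8],"linear": [-0.02,-0.035,-0.022],"grip": -1},
    {"twist": [0,8,-9.6],"linear": [-0.04,-0.07,-0.044],"grip": -1},
    {"twist": [0,12,-14.4],"linear": [-0.06,-0.105,-0.066],"grip": -1},
    {"twist": [0,16.3,-19.3],"linear": [-0.081,-0.14,-0.0874],"grip": -1},
    {"twist": [0,16.3,-19.3],"linear": [-0.081,-0.14,-0.0874],"grip": -1},
    {"twist": [0,16.3,-19.3],"linear": [-0.081,-0.14,-0.0874],"grip": -1},
    {"twist": [0,16.3,-19.3],"linear": [-0.081,-0.14,-0.0874],"grip": -1},
    {"twist": [0,16.3,-19.3],"linear": [-0.081,-0.14,-0.0874],"grip": -1}
  ]
}}

```text
clock: 17.55
eef_pos: [425.9, 334.4, 374.5]
tcp_rot: [[0.996, 0.067, 0.056], [0.087, -0.766, -0.637], [0.0, 0.64, -0.769]]
wrist_force: [-0.1, 0.4, -3.3]
finger_gap: 0.129
```

```bash
cat /tmp/a.py | sed 's/^seq=.*/seq=[(t,pose(t,g)) for t in(0,30,60,85)]/'|python3 - ; python3 -c "
print()"; echo 'from h import *
c=arm.camera("side");save(c,"s5")'|python3 -
```

```text
[425.85231943 334.42546246 374.54884708] [-0.08782254  0.40982841 -3.32785681] [-1.38  0.72  0.92  1.64  0.08  1.33 -0.45]
g [434.76347811 235.55319604 195.13691872]
0 [426. 335. 314.] ([-0.2, -0.0, 0.0], [0.0003, -0.0391, 0.0464])
   ik 0.0 [-1.36  0.79  0.89  1.7   0.04  1.21 -0.47]
30 [432. 262. 348.] ([30.0, 0.0, -0.0], [0.0, 0.0775, 0.0208])
   ik 0.0 [-1.15  0.5   0.77  1.87 -0.22  0.98 -0.21]
60 [439. 183. 341.] ([30.0, 0.0, -0.0], [0.0, 0.0775, 0.0208])
   ik 0.0 [-0.73  0.39  0.6   2.04 -0.75  0.93  0.43]
85 [444. 126. 305.] ([25.0, -0.0, 0.0], [-0.0, 0.0655, 0.0145])
   ik 0.0 [-0.35  0.51  0.48  2.15 -1.13  1.19  1.01]
```

View pics/s5.png

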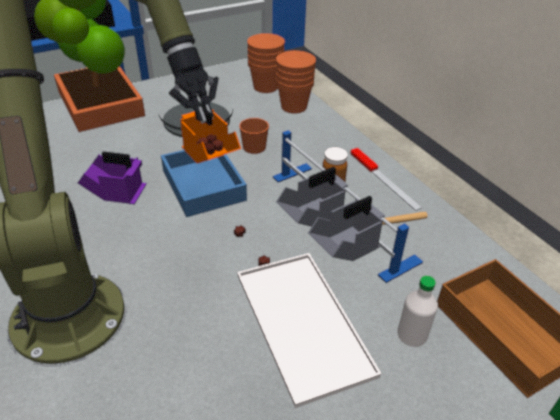

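```bash
python3 -c "
import cv2;i=cv2.imread('pics/s5.png')[80:220,130:280];cv2.imwrite('pics/s5c.png',cv2.resize(i,None,fx=5,fy=5,interpolation=2)[:600])"
```

```text
(no output)
```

View pics/s5c.png

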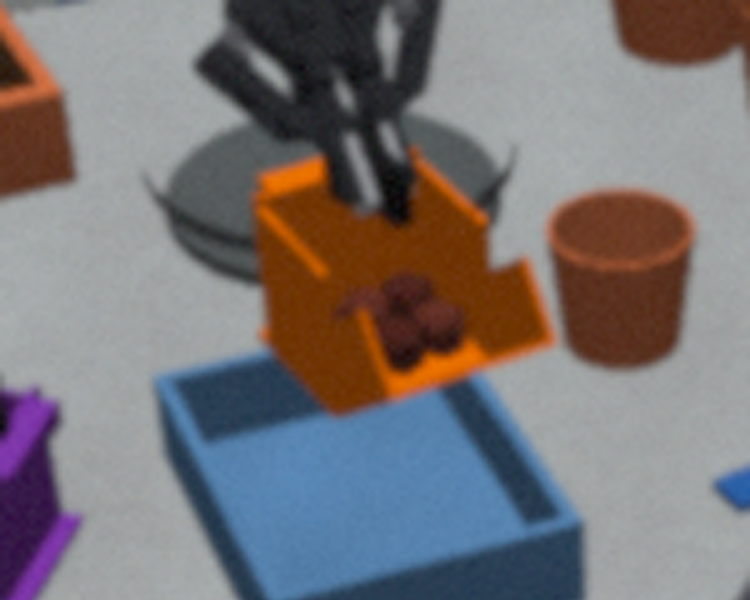

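Call:
{"method": "arm_command", "body": {
  "series": [
    {"twist": [0,0,0],"linear": [0,-0.0195,0.023],"grip": -1},
    {"twist": [0,0,0],"linear": [0,-0.039,0.046],"grip": -1},
    {"twist": [8,0,0],"linear": [0,-0.0174,0.0475],"grip": -1},
    {"twist": [16,0,0],"linear": [0,0.0037,0.052],"grip": -1},
    {"twist": [24,0,0],"linear": [0,0.024,0.0594],"grip": -1},
    {"twist": [32,0,0],"linear": [0,0.0431,0.0696],"grip": -1},
    {"twist": [40,0,0],"linear": [0,0.0606,0.0823],"grip": -1},
    {"twist": [48,0,0],"linear": [0,0.0762,0.0973],"grip": -1}
  ]
}}

```text
clock: 18.6
eef_pos: [436.1, 213.9, 348.8]
tcp_rot: [[0.996, 0.089, -0.012], [0.09, -0.985, 0.146], [0.001, -0.146, -0.989]]
wrist_force: [-0.3, 0.1, -3.8]
finger_gap: 0.123
```

```bash
cat /tmp/a.py | sed 's/^seq=.*/seq=[(t,pose(t,g)) for t in(54,)]/;s/^    p,R=a,b//'|python3 - ; cat /tmp/a.py | sed 's/^seq=.*/seq=[(t,pose(t,g)) for t in(62,70,78,88)]/;s/^    p,R=a,b//'|python3 -
```

```text
[436.07683767 213.88651226 348.75802582] [-0.34585616  0.12458594 -3.76062282] [-0.87  0.39  0.59  1.97 -0.48  0.86  0.08]
g [434.76347811 235.55319604 195.13691872]
54 [438. 198. 346.] ([5.6, -0.0, 0.2], [0.0005, 0.0161, 0.0009])
   ik 0.0 [-0.76  0.38  0.54  2.   -0.59  0.88  0.23]
[436.07683767 213.88651226 348.75802582] [-0.34585616  0.12458594 -3.76062282] [-0.87  0.39  0.59  1.97 -0.48  0.86  0.08]
g [434.76347811 235.55319604 195.13691872]
62 [440. 178. 339.] ([13.6, -0.0, 0.2], [0.0005, 0.0374, 0.0045])
   ik 0.0 [-0.63  0.38  0.49  2.04 -0.75  0.91  0.43]
70 [442. 158. 329.] ([21.6, -0.0, 0.2], [0.0004, 0.058, 0.011])
   ik 0.0 [-0.5   0.4   0.44  2.08 -0.9   0.97  0.64]
78 [443. 140. 317.] ([29.6, 0.0, 0.2], [0.0004, 0.0775, 0.0203])
   ik 0.0 [-0.38  0.44  0.4   2.12 -1.02  1.05  0.82]
88 [445. 121. 299.] ([39.6, 0.0, 0.2], [0.0003, 0.0998, 0.0357])
   ik 0.0 [-0.25  0.51  0.36  2.15 -1.14  1.18  1.02]
```

Call:
{"method": "arm_command", "body": {
  "series": [
    {"twist": [6,0,0],"linear": [0,0.0165,0.001],"grip": -1},
    {"twist": [12,0,0],"linear": [0,0.0335,0.0035],"grip": -1},
    {"twist": [18,0,0],"linear": [0,0.049,0.008],"grip": -1},
    {"twist": [24,0,0],"linear": [0,0.064,0.0135],"grip": -1},
    {"twist": [30,0,0],"linear": [0,0.0785,0.021],"grip": -1},
    {"twist": [36,0,0],"linear": [0,0.092,0.03],"grip": -1},
    {"twist": [40,0,0],"linear": [0,0.1,0.036],"grip": -1},
    {"twist": [40,0,0],"linear": [0,0.1,0.036],"grip": -1}
  ]
}}

```text
clock: 19.6
eef_pos: [444.9, 120.2, 297.5]
tcp_rot: [[0.996, 0.057, -0.066], [0.087, -0.665, 0.741], [-0.002, -0.744, -0.668]]
wrist_force: [0.9, -0.7, -2.2]
finger_gap: 0.13
```

```bash
python3 - <<'E'
from h import *
s=log();print(s["wrist_force"],s["joints"])
c=arm.camera("scene");save(c,"s6");d=arm.camera("side")
i=np.hstack([cv2.resize(x["img"][y0:y0+160,x0:x0+160,::-1],None,fx=2.5,fy=2.5) for x,y0,x0 in((c,100,270),(d,100,120))]);cv2.imwrite("pics/s6c.png",i)
E
```

```text
[ 0.89664839 -0.72266052 -2.20631018] [-0.20539141  0.5036219   0.2751883   2.14613074 -1.1606146   1.10578427
  1.01711569]
```

View pics/s6c.png

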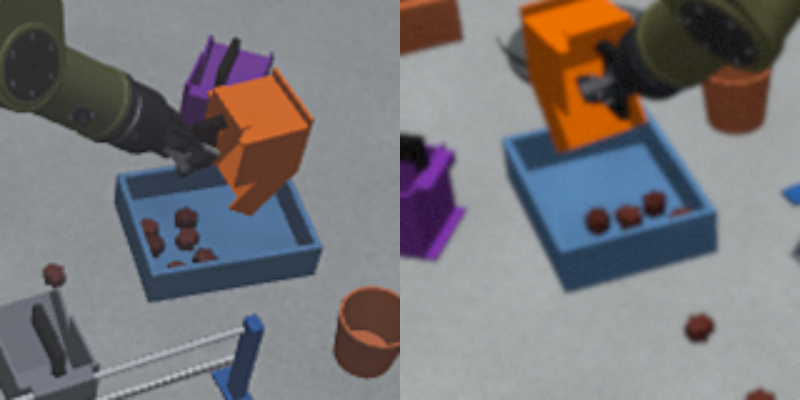

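```bash
cat > pl.py <<'E'
from ik import *
from scipy.spatial.transform import Slerp
def pose(t,g,yaw,alpha=40,flip=True):
    Rt=toolR(Rz(yaw)@Ry(-t),alpha,flip);return np.array(g,float),Rt
def rows(wps,s=None,L=155,check=True):
    "wps: list of (grasp point, R, nrows). interpolate grasp points linearly & R by slerp; prints rows relative to present pose"
    s=s or arm.read_state();p0=s["eef_pos"];R0=s["tcp_rot"];g=p0+L*R0[:,2];R=R0;q=s["joints"];k=0
    for gt,Rt,n in wps:
        S=Slerp([0,1],Ro.from_matrix([R,Rt]))
        ang=np.degrees((Ro.from_matrix(R).inv()*Ro.from_matrix(Rt)).magnitude())
        prev=tcp_from_grasp(g,R,L)
        for i in range(1,n+1):
            Ri=S(i/n).as_matrix();gi=g+(gt-g)*i/n;pi=tcp_from_grasp(gi,Ri,L)
            tw,li=rel(pi,Ri,p0=p0,R0=R0);d=np.linalg.norm(pi-prev);prev=pi;k+=1
            print(k,'"twist": %s, "linear": %s'%(tw,[round(x,3) for x in li]),"d=%.0f a=%.1f"%(d,ang/n))
        g,R=gt,Rt
        if check:
            b=ik(pi,Ri,q,1);q=b[2];print("   tcp",pi.round(),"ik err",round(b[1],1),q.round(2))
E
python3 - <<'E'
from pl import *
s=log();g=s["eef_pos"]+155*s["tcp_rot"][:,2];print(g)
rows([(*pose(8,[434,215,260],93),8)],s)
E
```

```text
[434.3670153  236.54637549 194.85815006]
1 "twist": [-10.0, 0.0, 0.3], "linear": [-0.0, -0.031, -0.005] d=32 a=10.0
2 "twist": [-20.0, 0.1, 0.6], "linear": [-0.001, -0.062, -0.005] d=30 a=10.0
3 "twist": [-30.0, 0.1, 0.9], "linear": [-0.001, -0.09, -0.002] d=29 a=10.0
4 "twist": [-40.0, 0.2, 1.2], "linear": [-0.001, -0.117, 0.007] d=28 a=10.0
5 "twist": [-50.1, 0.2, 1.4], "linear": [-0.0, -0.14, 0.018] d=26 a=10.0
6 "twist": [-60.1, 0.3, 1.7], "linear": [-0.0, -0.16, 0.033] d=25 a=10.0
7 "twist": [-70.1, 0.3, 2.0], "linear": [0.0, -0.176, 0.05] d=23 a=10.0
8 "twist": [-80.1, 0.3, 2.3], "linear": [0.001, -0.187, 0.069] d=22 a=10.0
   tcp [430. 297. 391.] ik err 0.0 [-1.47  0.82  1.33  1.69 -0.25  1.31 -0.07]
```

Call:
{"method": "arm_command", "body": {
  "series": [
    {"twist": [-10,0,0.3],"linear": [0,-0.031,-0.005],"grip": -1},
    {"twist": [-20,0.1,0.6],"linear": [-0.001,-0.062,-0.005],"grip": -1},
    {"twist": [-30,0.1,0.9],"linear": [-0.001,-0.09,-0.002],"grip": -1},
    {"twist": [-40,0.2,1.2],"linear": [-0.001,-0.117,0.007],"grip": -1},
    {"twist": [-50.1,0.2,1.4],"linear": [0,-0.14,0.018],"grip": -1},
    {"twist": [-60.1,0.3,1.7],"linear": [0,-0.16,0.033],"grip": -1},
    {"twist": [-70.1,0.3,2],"linear": [0,-0.176,0.05],"grip": -1},
    {"twist": [-80.1,0.3,2.3],"linear": [0.001,-0.187,0.069],"grip": -1}
  ]
}}

```text
clock: 20.7
eef_pos: [428.7, 299.6, 393.3]
tcp_rot: [[0.998, 0.045, 0.032], [0.056, -0.846, -0.53], [0.003, 0.531, -0.848]]
wrist_force: [0.2, -0.4, -4.0]
finger_gap: 0.126
```

```bash
python3 - <<'E'
from pl import *
s=log();print(s["joints"])
rows([(*pose(0,[410,30,290],60),5),(*pose(0,[400,-80,290],30),3)],s)
E
```

```text
[-1.24127646  0.56107809  0.72447583  1.68880486  0.13312959  1.2925877
 -0.54688223]
1 "twist": [-1.6, -3.9, 5.4], "linear": [0.004, 0.031, 0.015] d=35 a=6.8
2 "twist": [-3.1, -7.9, 10.7], "linear": [0.008, 0.063, 0.032] d=36 a=6.8
3 "twist": [-4.7, -11.8, 16.1], "linear": [0.013, 0.096, 0.049] d=37 a=6.8
4 "twist": [-6.2, -15.7, 21.4], "linear": [0.017, 0.13, 0.066] d=39 a=6.8
5 "twist": [-7.8, -19.7, 26.8], "linear": [0.021, 0.165, 0.085] d=40 a=6.8
   tcp [460. 116. 409.] ik err 0.0 [-0.99  0.58  0.9   1.73  0.12  1.44 -0.64]
6 "twist": [-7.6, -25.6, 34.9], "linear": [0.029, 0.205, 0.11] d=48 a=10.0
7 "twist": [-7.5, -31.4, 43.0], "linear": [0.035, 0.247, 0.136] d=50 a=10.0
8 "twist": [-7.2, -37.3, 51.0], "linear": [0.039, 0.29, 0.163] d=51 a=10.0
   tcp [486. -30. 409.] ik err 0.0 [-0.65  0.66  0.99  1.67 -0.01  1.55 -0.68]
```

Call:
{"method": "arm_command", "body": {
  "series": [
    {"twist": [-1.6,-3.9,5.4],"linear": [0.004,0.031,0.015],"grip": -1},
    {"twist": [-3.1,-7.9,10.7],"linear": [0.008,0.063,0.032],"grip": -1},
    {"twist": [-4.7,-11.8,16.1],"linear": [0.013,0.096,0.049],"grip": -1},
    {"twist": [-6.2,-15.7,21.4],"linear": [0.017,0.13,0.066],"grip": -1},
    {"twist": [-7.8,-19.7,26.8],"linear": [0.021,0.165,0.085],"grip": -1},
    {"twist": [-7.6,-25.6,34.9],"linear": [0.029,0.205,0.11],"grip": -1},
    {"twist": [-7.5,-31.4,43],"linear": [0.035,0.247,0.136],"grip": -1},
    {"twist": [-7.2,-37.3,51],"linear": [0.039,0.29,0.163],"grip": -1}
  ]
}}

```text
clock: 21.7
eef_pos: [486.2, -33.7, 407.3]
tcp_rot: [[0.494, -0.666, -0.559], [-0.869, -0.381, -0.314], [-0.004, 0.642, -0.767]]
wrist_force: [1.2, 0.3, -3.3]
finger_gap: 0.131
```

```bash
python3 - <<'E'
from pl import *
s=log();print(s["joints"])
rows([(*pose(0,traypt(19,-104,117+110),-7.8),7),(*pose(0,traypt(19,-104,117+70),-7.8),1)],s)
E
```

```text
[-0.644855    0.67114962  0.99557282  1.6645366  -0.02850404  1.56007622
 -0.67055521]
1 "twist": [-0.0, -3.4, 4.1], "linear": [0.046, 0.006, 0.016] d=50 a=5.3
2 "twist": [-0.0, -6.8, 8.2], "linear": [0.093, 0.013, 0.033] d=50 a=5.3
3 "twist": [-0.0, -10.2, 12.3], "linear": [0.139, 0.021, 0.051] d=50 a=5.3
4 "twist": [-0.0, -13.6, 16.5], "linear": [0.185, 0.029, 0.069] d=50 a=5.3
5 "twist": [-0.0, -17.0, 20.6], "linear": [0.23, 0.037, 0.087] d=50 a=5.3
6 "twist": [-0.0, -20.4, 24.7], "linear": [0.276, 0.047, 0.106] d=50 a=5.3
7 "twist": [-0.0, -23.9, 28.8], "linear": [0.32, 0.057, 0.126] d=50 a=5.3
   tcp [ 536. -373.  346.] ik err 0.0 [ 0.11  0.97  0.97  1.21 -0.24  1.77 -0.69]
8 "twist": [-0.0, -23.9, 28.8], "linear": [0.32, 0.031, 0.157] d=40 a=0.0
   tcp [ 536. -373.  306.] ik err 0.0 [ 0.11  1.01  0.95  1.25 -0.26  1.71 -0.7 ]
```

Call:
{"method": "arm_command", "body": {
  "series": [
    {"twist": [0,-3.4,4.1],"linear": [0.046,0.006,0.016],"grip": -1},
    {"twist": [0,-6.8,8.2],"linear": [0.093,0.013,0.033],"grip": -1},
    {"twist": [0,-10.2,12.3],"linear": [0.139,0.021,0.051],"grip": -1},
    {"twist": [0,-13.6,16.5],"linear": [0.185,0.029,0.069],"grip": -1},
    {"twist": [0,-17,20.6],"linear": [0.23,0.037,0.087],"grip": -1},
    {"twist": [0,-20.4,24.7],"linear": [0.276,0.047,0.106],"grip": -1},
    {"twist": [0,-23.9,28.8],"linear": [0.32,0.057,0.126],"grip": -1},
    {"twist": [0,-23.9,28.8],"linear": [0.32,0.057,0.126],"grip": -1}
  ]
}}

```text
clock: 22.7
eef_pos: [535.1, -376.1, 345.2]
tcp_rot: [[-0.139, -0.756, -0.639], [-0.99, 0.109, 0.087], [0.004, 0.645, -0.764]]
wrist_force: [0.2, 0.2, -2.2]
finger_gap: 0.132
```

```bash
python3 - <<'E'
from pl import *
s=log();print(s["joints"])
rows([(*pose(0,traypt(19,-104,117+20),-7.8),3),(*pose(0,traypt(19,-104,117+3),-7.8),4),(*pose(0,traypt(19,-104,117+0),-7.8),1)],s)
c=arm.camera("side");save(c,"s7")
E
```

```text
[ 0.11480691  0.98783441  0.99195361  1.2069262  -0.25185835  1.77939266
 -0.66983856]
1 "twist": [0.1, -0.0, -0.1], "linear": [-0.001, -0.019, 0.023] d=30 a=0.1
2 "twist": [0.1, -0.0, -0.2], "linear": [-0.002, -0.039, 0.045] d=30 a=0.1
3 "twist": [0.2, -0.0, -0.3], "linear": [-0.004, -0.059, 0.068] d=30 a=0.1
   tcp [ 536. -373.  256.] ik err 0.0 [ 0.1   1.07  0.96  1.29 -0.32  1.64 -0.69]
4 "twist": [0.2, -0.0, -0.3], "linear": [-0.004, -0.061, 0.071] d=4 a=0.0
5 "twist": [0.2, -0.0, -0.3], "linear": [-0.004, -0.064, 0.074] d=4 a=0.0
6 "twist": [0.2, -0.0, -0.3], "linear": [-0.004, -0.067, 0.077] d=4 a=0.0
7 "twist": [0.2, -0.0, -0.3], "linear": [-0.004, -0.069, 0.081] d=4 a=0.0
   tcp [ 536. -373.  239.] ik err 0.0 [ 0.1   1.09  0.95  1.3  -0.33  1.62 -0.69]
8 "twist": [0.2, -0.0, -0.3], "linear": [-0.004, -0.071, 0.083] d=3 a=0.0
   tcp [ 536. -373.  236.] ik err 0.0 [ 0.1   1.09  0.95  1.3  -0.33  1.61 -0.7 ]
```

View pics/s7.png

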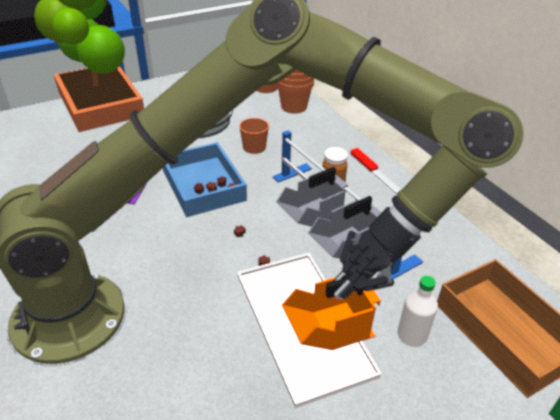

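Call:
{"method": "arm_command", "body": {
  "series": [
    {"twist": [0,0,0],"linear": [-0.001,-0.019,0.023],"grip": -1},
    {"twist": [0.1,0,-0.2],"linear": [-0.002,-0.039,0.045],"grip": -1},
    {"twist": [0.2,0,-0.3],"linear": [-0.004,-0.055,0.064],"grip": -1},
    {"twist": [0.2,0,-0.3],"linear": [-0.004,-0.061,0.071],"grip": -1},
    {"twist": [0.2,0,-0.3],"linear": [-0.004,-0.064,0.074],"grip": -1},
    {"twist": [0.2,0,-0.3],"linear": [-0.004,-0.067,0.077],"grip": -1},
    {"twist": [0.2,0,-0.3],"linear": [-0.004,-0.069,0.08],"grip": -1},
    {"twist": [0.2,0,-0.3],"linear": [-0.004,-0.069,0.08],"grip": -1}
  ]
}}

```text
clock: 23.75
eef_pos: [539.0, -368.0, 239.7]
tcp_rot: [[-0.127, -0.76, -0.637], [-0.992, 0.096, 0.084], [-0.003, 0.642, -0.766]]
wrist_force: [-0.1, 0.4, -3.2]
finger_gap: 0.126
```

```bash
python3 - <<'E'
from pl import *
s=log();print(s["joints"],s["wrist_force"],s["wrist_torque"])
c=arm.camera("side");cv2.imwrite("pics/s8.png",cv2.resize(c["img"][240:400,230:430,::-1],None,fx=3.5,fy=3.5))
E
```

```text
[ 0.10030925  1.08673288  0.94646398  1.30713568 -0.32528893  1.61315286
 -0.68983797] [-0.13700881  0.41364814 -3.17881189] [-0.16912053 -0.99505582  0.01257974]
```

View pics/s8.png

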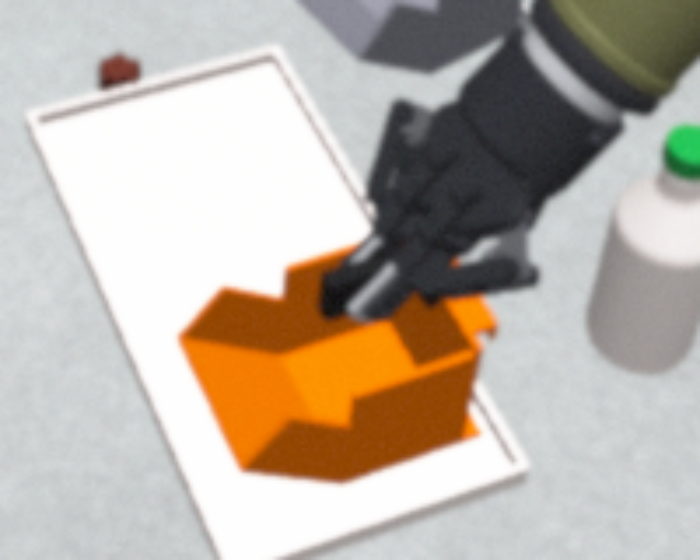

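Call:
{"method": "arm_command", "body": {
  "series": [
    {"twist": [0,0,0],"linear": [0,-0.001,0.0012],"grip": -1},
    {"twist": [0,0,0],"linear": [0,-0.002,0.0024],"grip": -1},
    {"twist": [0,0,0],"linear": [0,-0.003,0.0036],"grip": -1},
    {"twist": [0,0,0],"linear": [0,-0.003,0.0036],"grip": -1},
    {"twist": [0,0,0],"linear": [0,-0.003,0.0036],"grip": -0.4},
    {"twist": [0,0,0],"linear": [0,-0.003,0.0036],"grip": 0},
    {"twist": [0,0,0],"linear": [0,-0.003,0.0036],"grip": 0},
    {"twist": [0,0,0],"linear": [0,-0.003,0.0036],"grip": 0}
  ]
}}

```text
clock: 24.8
eef_pos: [539.0, -368.0, 234.9]
tcp_rot: [[-0.127, -0.76, -0.637], [-0.992, 0.096, 0.084], [-0.003, 0.643, -0.766]]
wrist_force: [0.1, -0.0, -0.2]
finger_gap: 0.497
```

Call:
{"method": "arm_command", "body": {
  "series": [
    {"twist": [0,0,0],"linear": [0,0,-0.03],"grip": 0},
    {"twist": [0,0,0],"linear": [0,0,-0.07],"grip": 0},
    {"twist": [0,0,0],"linear": [0,0,-0.12],"grip": 0},
    {"twist": [8,0,0],"linear": [0,0.0,-0.15],"grip": 0},
    {"twist": [16,0,0],"linear": [0,0,-0.18],"grip": 0},
    {"twist": [24,0,0],"linear": [0,0,-0.2],"grip": 0},
    {"twist": [32,0,0],"linear": [0,0,-0.2],"grip": 0.2},
    {"twist": [40,0,0],"linear": [0,0,-0.2],"grip": 0.2}
  ]
}}

```text
clock: 25.8
eef_pos: [666.4, -384.9, 388.5]
tcp_rot: [[-0.128, -0.992, 0.005], [-0.992, 0.128, 0.001], [-0.002, -0.005, -1.0]]
wrist_force: [-0.2, 0.4, 0.1]
finger_gap: 0.597
```

```bash
python3 - <<'E'
from pl import *
s=log();print(s["joints"],s["wrist_force"])
for n in("scene","side"):
    c=arm.camera(n);save(c,"t"+n);Q=cloud(c)
    for m in arm.masks_of("stray1",c):
        P=Q[m["region"]];P=P[~np.isnan(P[:,0])];e=P[P[:,2]>np.percentile(P[:,2],60)]
        print(n,round(m["p"],2),np.round(m["extent"]),np.median(e,0).round(),P[:,:2].min(0).round(),P[:,:2].max(0).round())
E
```

```text
[ 0.15833302  0.88985197  0.88771624  1.05616265 -0.6569989   1.45140861
 -0.79219999] [-0.24517704  0.36090636  0.07005114]
scene 0.46 [287. 209. 297. 214.] [441.  59.  24.] [424.  47.] [454.  72.]
side 0.64 [262. 256. 268. 266.] [437. -65.  20.] [425. -77.] [452. -54.]
side 0.55 [233. 227. 247. 240.] [431.  57.  19.] [418.  45.] [446.  69.]
```

View pics/tside.png

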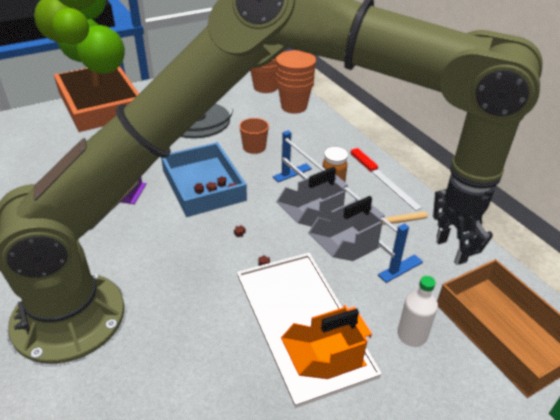

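View pics/tscene.png

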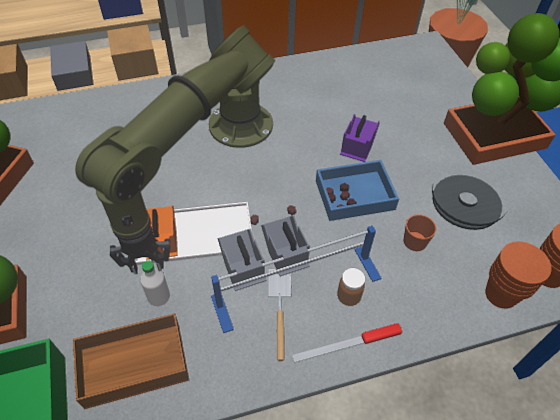

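```bash
python3 - <<'E'
from pl import *
s=log()
def P(x,y,z,yaw=-7.8):
    X=Rz(yaw)[:,0];Z=np.array([0,0,-1.]);return np.array([x,y,z-155.]),np.c_[X,np.cross(Z,X),Z]
rows([(*P(560,-170,390,-45),5),(*P(436,-20,360),5)],s)
E
```

```text
1 "twist": [0.0, 0.1, -10.5], "linear": [-0.04, 0.026, -0.0] d=48 a=10.5
2 "twist": [0.0, 0.1, -20.9], "linear": [-0.08, 0.053, -0.0] d=48 a=10.5
3 "twist": [0.0, 0.2, -31.4], "linear": [-0.119, 0.08, -0.0] d=48 a=10.5
4 "twist": [0.0, 0.2, -41.8], "linear": [-0.159, 0.106, -0.0] d=48 a=10.5
5 "twist": [0.0, 0.3, -52.3], "linear": [-0.199, 0.133, -0.0] d=48 a=10.5
   tcp [ 560. -170.  390.] ik err 0.0 [-0.16  0.53  0.67  1.64 -0.37  1.11 -0.17]
6 "twist": [0.0, 0.3, -59.7], "linear": [-0.226, 0.161, 0.006] d=39 a=7.4
7 "twist": [0.0, 0.3, -67.2], "linear": [-0.252, 0.189, 0.012] d=39 a=7.4
8 "twist": [-0.0, 0.3, -74.6], "linear": [-0.279, 0.218, 0.018] d=39 a=7.4
9 "twist": [-0.0, 0.3, -82.1], "linear": [-0.305, 0.246, 0.024] d=39 a=7.4
10 "twist": [-0.1, 0.3, -89.5], "linear": [-0.332, 0.275, 0.03] d=39 a=7.4
   tcp [436. -20. 360.] ik err 0.0 [-0.38  0.3   0.5   2.04 -0.2   0.85  0.1 ]
```

Call:
{"method": "arm_command", "body": {
  "series": [
    {"twist": [0,0.1,-10.5],"linear": [-0.04,0.026,0],"grip": 0.2},
    {"twist": [0,0.1,-20.9],"linear": [-0.08,0.053,0],"grip": 0.2},
    {"twist": [0,0.2,-31.4],"linear": [-0.119,0.08,0],"grip": 0.2},
    {"twist": [0,0.2,-41.8],"linear": [-0.159,0.106,0],"grip": 0.2},
    {"twist": [0,0.3,-52.3],"linear": [-0.199,0.133,0],"grip": 0.2},
    {"twist": [0,0.3,-62],"linear": [-0.24,0.18,0.008],"grip": 0.2},
    {"twist": [0,0.3,-72],"linear": [-0.28,0.225,0.018],"grip": 0.2},
    {"twist": [0,0.3,-82],"linear": [-0.32,0.265,0.028],"grip": 0.2}
  ]
}}

```text
clock: 27.0
eef_pos: [443.5, -32.3, 360.9]
tcp_rot: [[0.966, -0.258, 0.001], [-0.258, -0.966, -0.002], [0.001, 0.002, -1.0]]
wrist_force: [-0.2, 1.1, -0.1]
finger_gap: 0.6
```

```bash
python3 - <<'E'
from pl import *
s=log();print(s["eef_pos"],s["joints"])
c=arm.camera("wrist");save(c,"w3");Q=cloud(c)
for m in arm.masks_of("stray1",c):
        P=Q[m["region"]];P=P[~np.isnan(P[:,0])];e=P[P[:,2]>np.percentile(P[:,2],60)]
        print(round(m["p"],2),np.round(m["extent"]),np.median(e,0).round(),P[:,:2].min(0).round(),P[:,:2].max(0).round())
E
```

```text
[443.48316175 -32.25806305 360.85750254] [-0.48449361  0.33650594  0.67433077  2.02457415 -0.27115786  0.86741072
  0.07908046]
0.92 [230.  66. 263. 101.] [435.  60.  23.] [418.  47.] [451.  73.]
0.61 [274. 202. 306. 229.] [440. -61.  23.] [425. -74.] [456. -48.]
```

View pics/w3.png

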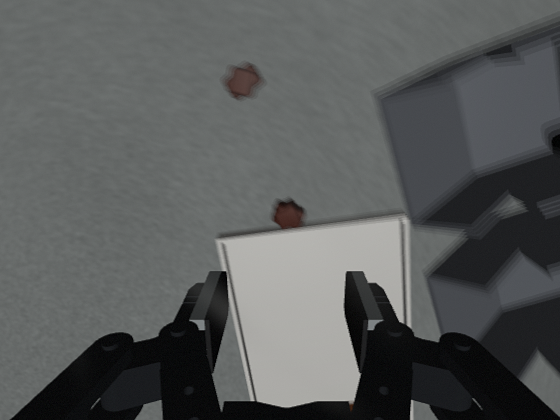

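```bash
cat >> pl.py <<'E'
def P(x,y,z,yaw=-7.8):
    X=Rz(yaw)[:,0];Z=np.array([0,0,-1.]);return np.array([x,y,z-155.]),np.c_[X,np.cross(Z,X),Z]
E
python3 - <<'E'
from pl import *
rows([(*P(436,59,290,-7.8),2),(*P(436,59,205),2),(*P(436,59,177),1)])
E
```

```text
1 "twist": [-0.0, 0.1, -3.5], "linear": [-0.014, -0.042, 0.035] d=56 a=3.5
2 "twist": [-0.0, 0.3, -6.9], "linear": [-0.027, -0.084, 0.07] d=56 a=3.5
   tcp [436.  59. 290.] ik err 0.0 [-0.57  0.42  0.56  2.12 -0.36  0.69  0.1 ]
3 "twist": [-0.0, 0.3, -6.9], "linear": [-0.027, -0.084, 0.113] d=42 a=0.0
4 "twist": [-0.0, 0.3, -6.9], "linear": [-0.027, -0.084, 0.155] d=42 a=0.0
   tcp [436.  59. 205.] ik err 0.0 [-0.44  0.56  0.39  2.21 -0.5   0.46  0.22]
5 "twist": [-0.0, 0.3, -6.9], "linear": [-0.027, -0.084, 0.183] d=28 a=0.0
   tcp [436.  59. 177.] ik err 0.0 [-0.39  0.61  0.33  2.23 -0.55  0.38  0.26]
```

Call:
{"method": "arm_command", "body": {
  "series": [
    {"twist": [0,0.1,-3.5],"linear": [-0.014,-0.042,0.03],"grip": 0.2},
    {"twist": [0,0.3,-6.9],"linear": [-0.027,-0.084,0.07],"grip": 0.2},
    {"twist": [0,0.3,-6.9],"linear": [-0.027,-0.084,0.113],"grip": 0.2},
    {"twist": [0,0.3,-6.9],"linear": [-0.027,-0.084,0.155],"grip": 0.2},
    {"twist": [0,0.3,-6.9],"linear": [-0.027,-0.084,0.183],"grip": 0.2},
    {"twist": [0,0.3,-6.9],"linear": [-0.027,-0.084,0.183],"grip": 0.2},
    {"twist": [0,0.3,-6.9],"linear": [-0.027,-0.084,0.183],"grip": -1},
    {"twist": [0,0.3,-6.9],"linear": [-0.027,-0.084,0.183],"grip": -1}
  ],
  "newtons": 40
}}

```text
clock: 28.1
eef_pos: [441.7, 54.3, 179.0]
tcp_rot: [[0.989, -0.146, 0.01], [-0.146, -0.989, -0.002], [0.01, 0.001, -1.0]]
wrist_force: [-0.1, 0.6, -0.6]
finger_gap: 0.348
```

Call:
{"method": "arm_command", "body": {
  "series": [
    {"twist": [0,0,0],"linear": [0,0,0],"grip": -1},
    {"twist": [0,0,0],"linear": [0,0,0],"grip": -1},
    {"twist": [0,0,0],"linear": [0,0,-0.05],"grip": -1},
    {"twist": [0,0,0],"linear": [0,0,-0.1],"grip": -1},
    {"twist": [0,0,0],"linear": [0,-0.04,-0.13],"grip": -1},
    {"twist": [0,0,0],"linear": [0,-0.1,-0.13],"grip": -1},
    {"twist": [0,0,0],"linear": [0,-0.16,-0.13],"grip": -1},
    {"twist": [0,0,0],"linear": [0,-0.16,-0.13],"grip": -1}
  ]
}}

```text
clock: 29.1
eef_pos: [462.8, 218.4, 307.5]
tcp_rot: [[0.991, -0.137, 0.009], [-0.137, -0.991, -0.0], [0.009, -0.001, -1.0]]
wrist_force: [-0.2, -1.0, -0.7]
finger_gap: 0.346
```

```bash
python3 - <<'E'
from pl import *
s=log();print(s["joints"],s["finger_gap"],s["wrist_force"])
rows([(*P(440,215,250,-7.8),2)])
E
```

```text
[-0.89535914  0.50212034  0.6040676   1.94146537 -0.38415151  0.80525286
 -0.2181183 ] 0.3460943563633565 [-0.21675523 -1.04013768 -0.74350528]
1 "twist": [-0.0, -0.2, -0.0], "linear": [-0.011, 0.003, 0.029] d=31 a=0.3
2 "twist": [-0.0, -0.5, -0.1], "linear": [-0.023, 0.007, 0.057] d=31 a=0.3
   tcp [440. 215. 250.] ik err 0.0 [-0.85  0.55  0.53  2.05 -0.46  0.66 -0.14]
```

Call:
{"method": "arm_command", "body": {
  "series": [
    {"twist": [0,0,0],"linear": [-0.01,-0.04,0.02],"grip": -1},
    {"twist": [0,0,0],"linear": [-0.02,-0.06,0.06],"grip": -1},
    {"twist": [0,0,0],"linear": [-0.02,-0.06,0.085],"grip": -1},
    {"twist": [0,0,0],"linear": [-0.02,-0.06,0.085],"grip": -1},
    {"twist": [0,0,0],"linear": [-0.02,-0.06,0.085],"grip": 0},
    {"twist": [0,0,0],"linear": [-0.02,-0.06,0.085],"grip": 0},
    {"twist": [0,0,0],"linear": [-0.02,-0.06,0.04],"grip": 0},
    {"twist": [0,0,0],"linear": [-0.02,-0.03,-0.02],"grip": 0}
  ]
}}

```text
clock: 30.1
eef_pos: [447.9, 248.8, 324.7]
tcp_rot: [[0.99, -0.143, 0.008], [-0.143, -0.99, -0.002], [0.009, 0.001, -1.0]]
wrist_force: [1.1, 1.6, 1.5]
finger_gap: 0.501
```

```bash
python3 - <<'E'
from pl import *
s=log();print(s["joints"],s["finger_gap"],s["wrist_force"])
c=arm.camera("side");Q=cloud(c);save(c,"s9")
for m in arm.masks_of("stray1",c):
        A=Q[m["region"]];A=A[~np.isnan(A[:,0])];e=A[A[:,2]>np.percentile(A[:,2],60)]
        print(round(m["p"],2),np.round(m["extent"]),np.median(e,0).round(),A[:,:2].min(0).round(),A[:,:2].max(0).round())
rows([(*P(440,60,320,-7.8),4),(*P(440,-61,270,-7.8),3),(*P(440,-61,205,-7.8),2),(*P(440,-61,178,-7.8),1)])
E
```

```text
[-0.98337654  0.48482951  0.63365581  1.91802535 -0.36879312  0.84977561
 -0.30270761] 0.5010042711588385 [1.10357169 1.63019203 1.50853157]
0.39 [208. 175. 216. 184.] [452. 273.  36.] [439. 258.] [465. 281.]
1 "twist": [-0.1, -0.2, -0.2], "linear": [0.004, 0.046, 0.002] d=46 a=0.3
2 "twist": [-0.1, -0.5, -0.4], "linear": [0.009, 0.092, 0.004] d=46 a=0.3
3 "twist": [-0.2, -0.7, -0.6], "linear": [0.013, 0.138, 0.007] d=46 a=0.3
4 "twist": [-0.2, -0.9, -0.8], "linear": [0.018, 0.184, 0.009] d=46 a=0.3
   tcp [440.  60. 320.] ik err 0.0 [-0.65  0.4   0.65  2.08 -0.35  0.78  0.09]
5 "twist": [-0.2, -0.9, -0.8], "linear": [0.024, 0.224, 0.026] d=44 a=0.0
6 "twist": [-0.2, -0.9, -0.8], "linear": [0.029, 0.264, 0.042] d=44 a=0.0
7 "twist": [-0.2, -0.9, -0.8], "linear": [0.035, 0.304, 0.059] d=44 a=0.0
   tcp [440. -61. 270.] ik err 0.0 [-0.3   0.47  0.56  2.14 -0.43  0.65  0.43]
8 "twist": [-0.2, -0.9, -0.8], "linear": [0.035, 0.304, 0.091] d=32 a=0.0
9 "twist": [-0.2, -0.9, -0.8], "linear": [0.034, 0.304, 0.124] d=32 a=0.0
   tcp [440. -61. 205.] ik err 0.0 [-0.19  0.57  0.43  2.2  -0.54  0.48  0.53]
10 "twist": [-0.2, -0.9, -0.8], "linear": [0.034, 0.304, 0.151] d=27 a=0.0
   tcp [440. -61. 178.] ik err 0.0 [-0.15  0.62  0.37  2.22 -0.59  0.4   0.57]
```

View pics/s9.png

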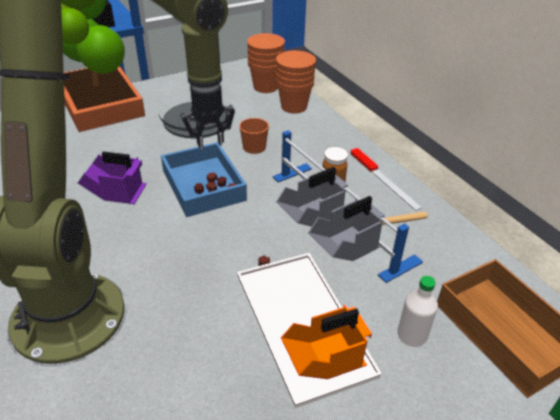

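Call:
{"method": "arm_command", "body": {
  "series": [
    {"twist": [0,-0.4,-0.4],"linear": [0.008,0.06,0.004],"grip": 0.2},
    {"twist": [0,-0.7,-0.6],"linear": [0.013,0.12,0.007],"grip": 0.2},
    {"twist": [-0.2,-0.9,-0.8],"linear": [0.018,0.18,0.009],"grip": 0.2},
    {"twist": [-0.2,-0.9,-0.8],"linear": [0.024,0.224,0.02],"grip": 0.2},
    {"twist": [-0.2,-0.9,-0.8],"linear": [0.03,0.27,0.035],"grip": 0.2},
    {"twist": [-0.2,-0.9,-0.8],"linear": [0.035,0.304,0.055],"grip": 0.2},
    {"twist": [-0.2,-0.9,-0.8],"linear": [0.035,0.304,0.055],"grip": 0.2},
    {"twist": [-0.2,-0.9,-0.8],"linear": [0.035,0.304,0.055],"grip": 0.2}
  ]
}}

```text
clock: 31.2
eef_pos: [438.8, -58.1, 269.4]
tcp_rot: [[0.991, -0.133, -0.007], [-0.133, -0.991, -0.003], [-0.007, 0.004, -1.0]]
wrist_force: [0.6, 0.3, 0.5]
finger_gap: 0.598
```

```bash
python3 - <<'E'
from pl import *
s=log();print(s["joints"])
c=arm.camera("wrist");Q=cloud(c);save(c,"w4")
for m in arm.masks_of("stray1",c):
        A=Q[m["region"]];A=A[~np.isnan(A[:,0])];e=A[A[:,2]>np.percentile(A[:,2],60)]
        print(round(m["p"],2),np.round(m["extent"]),np.median(e,0).round(),A[:,:2].min(0).round(),A[:,:2].max(0).round())
rows([(*P(440,-61,205,-7.8),3),(*P(440,-61,178,-7.8),2)])
E
```

```text
[-0.31754221  0.47038223  0.56158872  2.14681816 -0.41075764  0.63597425
  0.39926281]
0.86 [270. 204. 314. 246.] [440. -62.  23.] [425. -76.] [456. -48.]
1 "twist": [0.1, 0.1, 0.1], "linear": [0.001, 0.001, 0.021] d=22 a=0.2
2 "twist": [0.1, 0.2, 0.2], "linear": [0.001, 0.002, 0.043] d=22 a=0.2
3 "twist": [0.2, 0.4, 0.3], "linear": [0.002, 0.003, 0.065] d=22 a=0.2
   tcp [440. -61. 205.] ik err 0.0 [-0.19  0.57  0.42  2.2  -0.53  0.47  0.52]
4 "twist": [0.2, 0.4, 0.3], "linear": [0.002, 0.003, 0.078] d=14 a=0.0
5 "twist": [0.2, 0.4, 0.3], "linear": [0.002, 0.003, 0.091] d=14 a=0.0
   tcp [440. -61. 178.] ik err 0.0 [-0.14  0.62  0.36  2.22 -0.58  0.4   0.56]
```

View pics/w4.png

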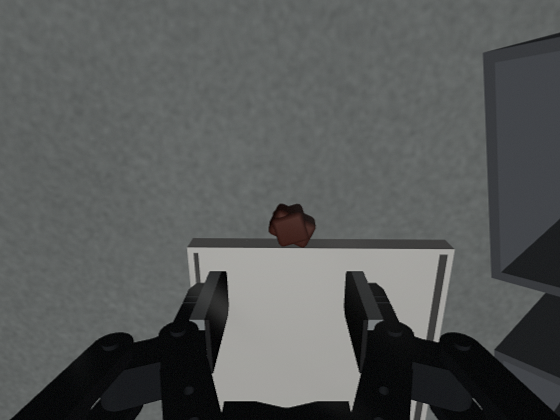

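Call:
{"method": "arm_command", "body": {
  "series": [
    {"twist": [0,0.2,0.1],"linear": [0.001,0.0,0.022],"grip": 0.2},
    {"twist": [0.2,0.4,0.3],"linear": [0.001,0,0.045],"grip": 0.2},
    {"twist": [0.2,0.4,0.3],"linear": [0.002,0,0.065],"grip": 0.2},
    {"twist": [0.2,0.4,0.3],"linear": [0.002,0,0.08],"grip": 0.2},
    {"twist": [0.2,0.4,0.3],"linear": [0.002,0,0.091],"grip": 0.2},
    {"twist": [0.2,0.4,0.3],"linear": [0.002,0,0.091],"grip": 0.2},
    {"twist": [0.2,0.4,0.3],"linear": [0.002,0,0.091],"grip": -1},
    {"twist": [0.2,0.4,0.3],"linear": [0.002,0,0.091],"grip": -1}
  ]
}}

```text
clock: 32.3
eef_pos: [440.2, -58.9, 178.8]
tcp_rot: [[0.991, -0.137, 0.001], [-0.137, -0.991, -0.001], [0.001, 0.001, -1.0]]
wrist_force: [-1.4, 1.0, 4.5]
finger_gap: 0.355
```

Call:
{"method": "arm_command", "body": {
  "series": [
    {"twist": [0,0,0],"linear": [0,0,0],"grip": -1},
    {"twist": [0,0,0],"linear": [0,0,0],"grip": -1},
    {"twist": [0,0,0],"linear": [0,0,-0.05],"grip": -1},
    {"twist": [0,0,0],"linear": [0,0,-0.1],"grip": -1},
    {"twist": [0,0,0],"linear": [0,-0.05,-0.13],"grip": -1},
    {"twist": [0,0,0],"linear": [0,-0.11,-0.13],"grip": -1},
    {"twist": [0,0,0],"linear": [0,-0.17,-0.13],"grip": -1},
    {"twist": [0,0,0],"linear": [0,-0.23,-0.13],"grip": -1}
  ]
}}

```text
clock: 33.3
eef_pos: [471.6, 171.0, 308.5]
tcp_rot: [[0.991, -0.137, 0.001], [-0.137, -0.991, -0.0], [0.001, 0.0, -1.0]]
wrist_force: [0.2, 0.6, -1.0]
finger_gap: 0.352
```

```bash
python3 - <<'E'
from pl import *
s=log();print(s["joints"],s["finger_gap"])
rows([(*P(425,300,300,-7.8),2),(*P(425,300,225,-7.8),2)])
E
```

```text
[-0.82806191  0.49651202  0.64000406  1.96230387 -0.40260711  0.81012285
 -0.10083925] 0.3522785930711989
1 "twist": [0.0, -0.0, -0.0], "linear": [-0.032, -0.061, 0.004] d=69 a=0.1
2 "twist": [0.0, -0.1, -0.1], "linear": [-0.064, -0.121, 0.008] d=69 a=0.1
   tcp [425. 300. 300.] ik err 0.0 [-1.07  0.53  0.63  1.92 -0.43  0.83 -0.34]
3 "twist": [0.0, -0.1, -0.1], "linear": [-0.064, -0.121, 0.046] d=38 a=0.0
4 "twist": [0.0, -0.1, -0.1], "linear": [-0.064, -0.121, 0.083] d=38 a=0.0
   tcp [425. 300. 225.] ik err 0.0 [-1.    0.63  0.54  1.99 -0.53  0.66 -0.25]
```

Call:
{"method": "arm_command", "body": {
  "series": [
    {"twist": [0,0,0],"linear": [-0.027,-0.052,0.004],"grip": -1},
    {"twist": [0,0,0],"linear": [-0.053,-0.1,0.007],"grip": -1},
    {"twist": [0,0,0],"linear": [-0.064,-0.121,0.05],"grip": -1},
    {"twist": [0,0,0],"linear": [-0.064,-0.121,0.083],"grip": -1},
    {"twist": [0,0,0],"linear": [-0.064,-0.121,0.083],"grip": -1},
    {"twist": [0,0,0],"linear": [-0.064,-0.121,0.083],"grip": 0},
    {"twist": [0,0,0],"linear": [-0.064,-0.121,0.083],"grip": 0},
    {"twist": [0,0,0],"linear": [-0.064,-0.121,0.03],"grip": 0}
  ]
}}

```text
clock: 34.3
eef_pos: [424.2, 297.2, 276.9]
tcp_rot: [[0.99, -0.138, -0.004], [-0.138, -0.99, -0.004], [-0.003, 0.004, -1.0]]
wrist_force: [-0.1, 0.5, -0.2]
finger_gap: 0.499
```

```bash
python3 - <<'E'
from pl import *
s=log();print(s["joints"],s["finger_gap"])
c=arm.camera("side");save(c,"s10")
rows([(*P(480,150,400,-30),3),(*P(500,-60,400,-75),5)])
E
```

```text
[-1.06309146  0.5648469   0.619308    1.95450645 -0.46002638  0.77103055
 -0.31630244] 0.49947150201352747
1 "twist": [-0.1, -0.1, 7.3], "linear": [0.025, 0.046, -0.039] d=65 a=7.3
2 "twist": [-0.1, -0.1, 14.6], "linear": [0.049, 0.092, -0.077] d=65 a=7.3
3 "twist": [-0.2, -0.2, 22.0], "linear": [0.074, 0.138, -0.116] d=65 a=7.3
   tcp [480. 150. 400.] ik err 0.0 [-0.91  0.42  0.83  1.83 -0.36  1.06 -0.46]
4 "twist": [-0.2, -0.2, 31.0], "linear": [0.084, 0.179, -0.116] d=42 a=9.0
5 "twist": [-0.2, -0.2, 40.0], "linear": [0.093, 0.22, -0.116] d=42 a=9.0
6 "twist": [-0.3, -0.1, 49.0], "linear": [0.103, 0.261, -0.116] d=42 a=9.0
7 "twist": [-0.3, -0.1, 58.0], "linear": [0.113, 0.302, -0.116] d=42 a=9.0
8 "twist": [-0.3, -0.1, 67.0], "linear": [0.123, 0.343, -0.116] d=42 a=9.0
   tcp [500. -60. 400.] ik err 0.0 [-0.6   0.49  1.03  1.83 -0.47  1.11 -0.7 ]
```

View pics/s10.png

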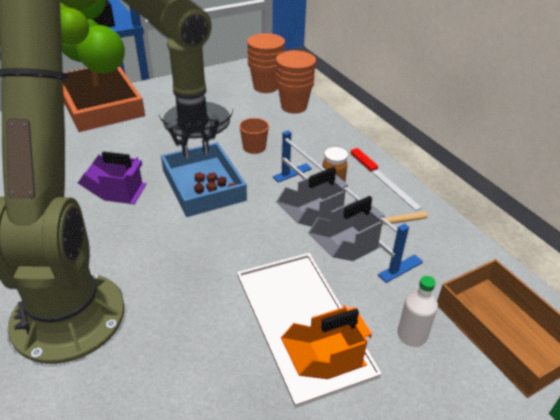

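Call:
{"method": "arm_command", "body": {
  "series": [
    {"twist": [0,0,7],"linear": [0.024,0.042,-0.037],"grip": 0.2},
    {"twist": [0,0,14],"linear": [0.047,0.085,-0.074],"grip": 0.2},
    {"twist": [0,0,22],"linear": [0.07,0.13,-0.11],"grip": 0.2},
    {"twist": [0,0,31],"linear": [0.084,0.179,-0.116],"grip": 0.2},
    {"twist": [0,0,40],"linear": [0.093,0.22,-0.116],"grip": 0.2},
    {"twist": [0,0,49],"linear": [0.103,0.261,-0.116],"grip": 0.2},
    {"twist": [0,0,58],"linear": [0.113,0.302,-0.116],"grip": 0.2},
    {"twist": [0,0,67],"linear": [0.123,0.343,-0.116],"grip": 0.2}
  ]
}}

```text
clock: 35.35
eef_pos: [499.4, -60.7, 395.3]
tcp_rot: [[0.255, -0.967, 0.002], [-0.967, -0.255, -0.0], [0.001, -0.002, -1.0]]
wrist_force: [-0.0, 0.2, -0.6]
finger_gap: 0.599
```

```bash
python3 - <<'E'
from pl import *
s=log();print(s["joints"],s["finger_gap"])
g=railpt(-53,-130,163);Rt=toolR(RR,0,True)
rows([(g+[0,0,80],Rt,4),(g+[0,0,60],Rt,1)])
c=arm.camera("side");Q=cloud(c).reshape(-1,3)
L=(Q-M)@RR
for k in(-128,0):
    f=L[(L[:,2]>163)&(L[:,2]<185)&(abs(L[:,1]-k)<20)&(L[:,0]<15)&(L[:,0]>-110)]
    print("fin",k,len(f),np.percentile(f,[3,50,97],axis=0).round(1).tolist())
E
```

```text
[-0.60664402  0.50218619  1.04988638  1.83986642 -0.49188676  1.08672621
 -0.68455781] 0.5985479264788819
1 "twist": [-0.0, -0.0, 2.5], "linear": [0.028, -0.026, -0.001] d=38 a=2.5
2 "twist": [-0.1, -0.0, 5.1], "linear": [0.055, -0.052, -0.001] d=38 a=2.5
3 "twist": [-0.1, -0.0, 7.6], "linear": [0.083, -0.078, -0.002] d=38 a=2.5
4 "twist": [-0.1, -0.0, 10.2], "linear": [0.111, -0.103, -0.003] d=38 a=2.5
   tcp [ 628. -141.  398.] ik err 0.0 [-0.32  0.71  0.98  1.46 -0.6   1.3  -0.78]
5 "twist": [-0.1, -0.0, 10.2], "linear": [0.111, -0.103, 0.018] d=20 a=0.0
   tcp [ 628. -141.  378.] ik err 0.0 [-0.32  0.73  0.97  1.49 -0.62  1.26 -0.76]
fin -128 203 [[-83.6, -137.2, 163.9], [-50.2, -133.8, 172.9], [-13.4, -124.9, 176.4]]
fin 0 179 [[-84.0, -6.7, 163.9], [-49.6, -2.8, 172.6], [-13.5, 6.0, 176.6]]
```

Call:
{"method": "arm_command", "body": {
  "series": [
    {"twist": [0,0,2.5],"linear": [0.028,-0.026,0],"grip": 0.2},
    {"twist": [0,0,5.1],"linear": [0.055,-0.052,0],"grip": 0.2},
    {"twist": [0,0,7.6],"linear": [0.083,-0.078,0],"grip": 0.2},
    {"twist": [0,0,10.2],"linear": [0.112,-0.103,0],"grip": 0.2},
    {"twist": [0,0,10.2],"linear": [0.112,-0.103,0.018],"grip": 0.2},
    {"twist": [0,0,10.2],"linear": [0.112,-0.103,0.018],"grip": 0.2},
    {"twist": [0,0,10.2],"linear": [0.112,-0.103,0.018],"grip": 0.2},
    {"twist": [0,0,10.2],"linear": [0.112,-0.103,0.018],"grip": 0.2}
  ]
}}

```text
clock: 36.4
eef_pos: [627.9, -139.6, 376.9]
tcp_rot: [[0.086, -0.996, 0.001], [-0.996, -0.086, -0.001], [0.001, -0.001, -1.0]]
wrist_force: [0.5, -0.0, 0.3]
finger_gap: 0.601
```

```bash
python3 - <<'E'
from pl import *
s=log()
g=railpt(-53,-131,163);Rt=toolR(RR,0,True)
rows([(g,Rt,2)])
c=arm.camera("wrist");save(c,"w5")
E
```

```text
1 "twist": [-0.0, -0.0, 0.2], "linear": [0.001, 0.0, 0.029] d=30 a=0.2
2 "twist": [-0.0, -0.0, 0.3], "linear": [0.003, 0.001, 0.059] d=30 a=0.2
   tcp [ 628. -142.  318.] ik err 0.0 [-0.31  0.78  0.94  1.57 -0.68  1.15 -0.71]
```

View pics/w5.png

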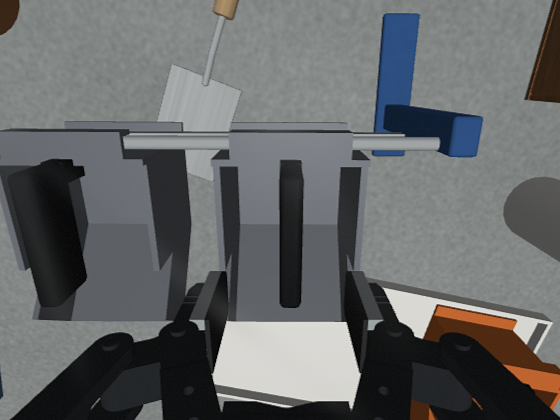

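Call:
{"method": "arm_command", "body": {
  "series": [
    {"twist": [0,0,0.2],"linear": [0.001,0,0.03],"grip": 0.2},
    {"twist": [0,0,0.3],"linear": [0.002,0.001,0.059],"grip": 0.2},
    {"twist": [0,0,0.3],"linear": [0.002,0.001,0.059],"grip": 0.2},
    {"twist": [0,0,0.3],"linear": [0.002,0.001,0.059],"grip": -1},
    {"twist": [0,0,0.3],"linear": [0.002,0.001,0.059],"grip": -1},
    {"twist": [0,0,0.3],"linear": [0.002,0.001,0.059],"grip": -1},
    {"twist": [0,0,0.3],"linear": [0.002,0.001,0.059],"grip": -1},
    {"twist": [0,0,0.3],"linear": [0.002,0.001,0.059],"grip": -1}
  ],
  "newtons": 90
}}

```text
clock: 37.45
eef_pos: [627.6, -142.4, 318.6]
tcp_rot: [[0.081, -0.997, 0.002], [-0.997, -0.081, -0.001], [0.001, -0.002, -1.0]]
wrist_force: [-1.9, 1.7, 7.2]
finger_gap: 0.127
```

```bash
python3 - <<'E'
from pl import *
s=log();print(s["wrist_force"],s["joints"])
swing([6,12,22],0,s)
E
```

```text
[-1.92385206  1.66766244  7.21300876] [-0.30665616  0.78196673  0.93902731  1.5752467  -0.67765511  1.13611581
 -0.70146132]
6 0 ([-6.0, 0.0, -0.0], [0.0, -0.0198, -0.0045])
12 0 ([-12.0, 0.0, -0.0], [-0.0, -0.04, -0.0069])
22 0 ([-22.0, 0.0, -0.0], [-0.0, -0.0738, -0.0062])
```

Call:
{"method": "arm_command", "body": {
  "series": [
    {"twist": [-3,0,0],"linear": [0,-0.0099,-0.0025],"grip": -1},
    {"twist": [-6,0,0],"linear": [0,-0.0198,-0.0045],"grip": -1},
    {"twist": [-9,0,0],"linear": [0,-0.03,-0.0059],"grip": -1},
    {"twist": [-12,0,0],"linear": [0,-0.04,-0.0069],"grip": -1},
    {"twist": [-15,0,0],"linear": [0,-0.0503,-0.0073],"grip": -1},
    {"twist": [-18,0,0],"linear": [0,-0.0604,-0.0071],"grip": -1},
    {"twist": [-22,0,0],"linear": [0,-0.0738,-0.0062],"grip": -1},
    {"twist": [-22,0,0],"linear": [0,-0.0738,-0.0062],"grip": -1}
  ]
}}

```text
clock: 38.45
eef_pos: [702.1, -136.4, 324.6]
tcp_rot: [[0.082, -0.924, -0.372], [-0.997, -0.075, -0.033], [0.003, 0.374, -0.927]]
wrist_force: [0.6, 1.9, 5.5]
finger_gap: 0.128
```

Call:
{"method": "arm_command", "body": {
  "series": [
    {"twist": [0,0,0],"linear": [0,0,-0.01],"grip": -1},
    {"twist": [0,0,0],"linear": [0,0,-0.022],"grip": -1},
    {"twist": [0,0,0],"linear": [0,0.004,-0.036],"grip": -1},
    {"twist": [0,0,0],"linear": [0,0.01,-0.055],"grip": -1},
    {"twist": [4,0,0],"linear": [0,0.03,-0.08],"grip": -1},
    {"twist": [8,0,0],"linear": [0,0.06,-0.1],"grip": -1},
    {"twist": [12,0,0],"linear": [0,0.09,-0.12],"grip": -1},
    {"twist": [12,0,0],"linear": [0,0.09,-0.12],"grip": -1}
  ]
}}

```text
clock: 39.45
eef_pos: [660.8, -140.8, 472.9]
tcp_rot: [[0.078, -0.983, -0.168], [-0.997, -0.076, -0.016], [0.003, 0.169, -0.986]]
wrist_force: [0.3, -0.4, -3.2]
finger_gap: 0.124
```

```bash
python3 - <<'E'
from pl import *
s=log();print(s["wrist_force"],s["joints"])
c=arm.camera("side");save(c,"s11")
Rt=toolR(RT,0,True);g=traypt(19,0,117)
rows([([530,-170,270],toolR(Rz(0),0,True),2),(g+[0,0,110],Rt,3),(g+[0,0,40],Rt,2),(g+[0,0,6],Rt,1)],s)
E
```

```text
[ 0.2628207  -0.38400017 -3.22123955] [-0.2526589   0.76365149  0.99174009  1.14031299 -0.50782481  1.65712277
 -0.87790805]
1 "twist": [4.8, -0.3, 2.2], "linear": [0.01, 0.061, 0.034] d=71 a=5.3
2 "twist": [9.7, -0.5, 4.4], "linear": [0.019, 0.123, 0.07] d=71 a=5.3
   tcp [ 530. -170.  425.] ik err 0.0 [-0.37  0.57  1.07  1.66 -0.53  1.24 -0.75]
3 "twist": [9.7, -0.8, 7.0], "linear": [0.045, 0.148, 0.089] d=41 a=2.6
4 "twist": [9.7, -1.0, 9.6], "linear": [0.072, 0.173, 0.107] d=41 a=2.6
5 "twist": [9.7, -1.2, 12.2], "linear": [0.099, 0.199, 0.127] d=41 a=2.6
   tcp [ 452. -257.  382.] ik err 0.0 [-0.2   0.57  1.09  1.82 -0.56  1.12 -0.62]
6 "twist": [9.7, -1.2, 12.2], "linear": [0.099, 0.193, 0.161] d=35 a=0.0
7 "twist": [9.7, -1.2, 12.2], "linear": [0.099, 0.187, 0.196] d=35 a=0.0
   tcp [ 452. -257.  312.] ik err 0.0 [-0.15  0.64  1.01  1.91 -0.67  0.98 -0.53]
8 "twist": [9.7, -1.2, 12.2], "linear": [0.099, 0.181, 0.229] d=34 a=0.0
   tcp [ 452. -257.  278.] ik err 0.0 [-0.12  0.68  0.97  1.95 -0.72  0.92 -0.48]
```

View pics/s11.png

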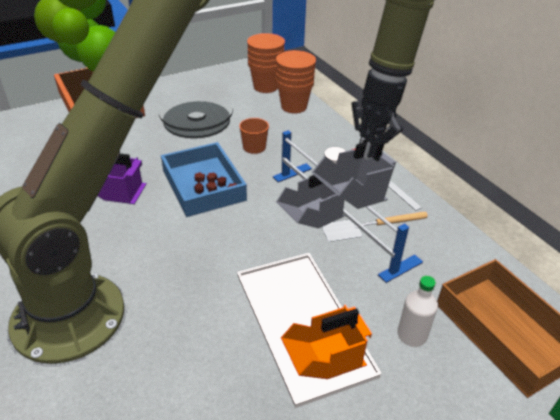

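Call:
{"method": "arm_command", "body": {
  "series": [
    {"twist": [4.8,-0.3,2.2],"linear": [0.01,0.055,0.028],"grip": -1},
    {"twist": [9.7,-0.5,4.4],"linear": [0.019,0.11,0.06],"grip": -1},
    {"twist": [9.7,-0.8,7],"linear": [0.045,0.148,0.085],"grip": -1},
    {"twist": [9.7,-1,9.6],"linear": [0.07,0.173,0.107],"grip": -1},
    {"twist": [9.7,-1.2,12.2],"linear": [0.095,0.199,0.127],"grip": -1},
    {"twist": [9.7,-1.2,12.2],"linear": [0.095,0.195,0.145],"grip": -1},
    {"twist": [9.7,-1.2,12.2],"linear": [0.095,0.19,0.18],"grip": -1},
    {"twist": [9.7,-1.2,12.2],"linear": [0.095,0.19,0.18],"grip": -1}
  ]
}}

```text
clock: 40.5
eef_pos: [453.1, -250.2, 321.2]
tcp_rot: [[-0.132, -0.991, -0.011], [-0.991, 0.132, 0.005], [-0.003, 0.011, -1.0]]
wrist_force: [-0.1, -0.1, -2.2]
finger_gap: 0.124
```

```bash
python3 - <<'E'
from pl import *
s=log();print(s["wrist_force"],s["joints"])
Rt=toolR(RT,0,True);g=traypt(19,4,117)
rows([(g+[0,0,25],Rt,2),(g+[0,0,5],Rt,3),(g+[0,0,0],Rt,3)],s)
c=arm.camera("side");save(c,"s12")
for m in arm.masks_of("bin_a",c): 
    A=cloud(c)[m["region"]];A=A[~np.isnan(A[:,0])];l=(A-TC)@RT
    print(round(m["p"],2),np.round(m["extent"]),np.percentile(l,[2,50,98],axis=0).round().tolist())
E
```

```text
[-0.09054205 -0.14846809 -2.21663785] [-0.15961206  0.62565604  1.00413081  1.90328254 -0.63071076  0.98310965
 -0.56608488]
1 "twist": [0.3, 0.1, 0.1], "linear": [0.001, 0.0, 0.012] d=12 a=0.4
2 "twist": [0.6, 0.2, 0.2], "linear": [0.003, 0.0, 0.024] d=12 a=0.4
   tcp [ 452. -253.  297.] ik err 0.0 [-0.13  0.65  0.97  1.93 -0.67  0.94 -0.53]
3 "twist": [0.6, 0.2, 0.2], "linear": [0.003, 0.0, 0.031] d=7 a=0.0
4 "twist": [0.6, 0.2, 0.2], "linear": [0.003, 0.0, 0.038] d=7 a=0.0
5 "twist": [0.6, 0.2, 0.2], "linear": [0.003, -0.0, 0.044] d=7 a=0.0
   tcp [ 452. -253.  277.] ik err 0.0 [-0.11  0.67  0.94  1.95 -0.71  0.9  -0.5 ]
6 "twist": [0.6, 0.2, 0.2], "linear": [0.003, -0.0, 0.046] d=2 a=0.0
7 "twist": [0.6, 0.2, 0.2], "linear": [0.003, -0.0, 0.048] d=2 a=0.0
8 "twist": [0.6, 0.2, 0.2], "linear": [0.003, -0.0, 0.049] d=2 a=0.0
   tcp [ 452. -253.  272.] ik err 0.0 [-0.11  0.68  0.94  1.96 -0.72  0.89 -0.5 ]
0.81 [279. 303. 370. 382.] [[-71.0, -145.0, 3.0], [8.0, -99.0, 49.0], [74.0, -53.0, 129.0]]
0.78 [276. 191. 300. 222.] [[51.0, 226.0, 59.0], [79.0, 292.0, 92.0], [108.0, 302.0, 123.0]]
0.71 [ 92. 151. 147. 205.] [[-349.0, 526.0, -1.0], [-286.0, 559.0, 44.0], [-231.0, 649.0, 124.0]]
0.67 [258. 259. 348. 326.] [[-76.0, -40.0, 52.0], [-3.0, 5.0, 97.0], [67.0, 52.0, 171.0]]
0.26 [205. 182. 214. 193.] [[-77.0, 429.0, 15.0], [-67.0, 481.0, 32.0], [-51.0, 520.0, 57.0]]
```

View pics/s12.png

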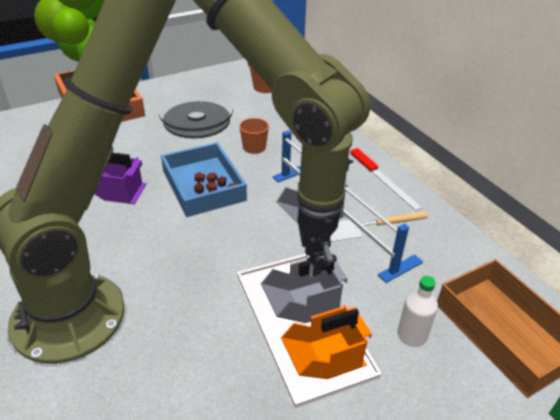

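Call:
{"method": "arm_command", "body": {
  "series": [
    {"twist": [0.3,0.1,0.1],"linear": [0.001,0,0.015],"grip": -1},
    {"twist": [0.6,0.2,0.2],"linear": [0.002,0,0.028],"grip": -1},
    {"twist": [0.6,0.2,0.2],"linear": [0.002,0,0.036],"grip": -1},
    {"twist": [0.6,0.2,0.2],"linear": [0.002,0,0.042],"grip": -1},
    {"twist": [0.6,0.2,0.2],"linear": [0.002,0,0.046],"grip": -1},
    {"twist": [0.6,0.2,0.2],"linear": [0.002,0,0.0485],"grip": -1},
    {"twist": [0.6,0.2,0.2],"linear": [0.002,0,0.0485],"grip": -1},
    {"twist": [0.6,0.2,0.2],"linear": [0.002,0,0.0485],"grip": -1}
  ]
}}

```text
clock: 41.6
eef_pos: [452.1, -253.7, 275.8]
tcp_rot: [[-0.136, -0.991, 0.006], [-0.991, 0.136, -0.004], [0.003, -0.006, -1.0]]
wrist_force: [0.1, -0.1, -3.0]
finger_gap: 0.129
```

Call:
{"method": "arm_command", "body": {
  "series": [
    {"twist": [0,0,0],"linear": [0,0,0.0015],"grip": -1},
    {"twist": [0,0,0],"linear": [0,0,0.003],"grip": -1},
    {"twist": [0,0,0],"linear": [0,0,0.003],"grip": -1},
    {"twist": [0,0,0],"linear": [0,0,0.003],"grip": -0.4},
    {"twist": [0,0,0],"linear": [0,0,0.003],"grip": 0},
    {"twist": [0,0,0],"linear": [0,0,0.003],"grip": 0},
    {"twist": [0,0,0],"linear": [0,0,-0.04],"grip": 0},
    {"twist": [0,0,0],"linear": [0,0,-0.1],"grip": 0}
  ]
}}

```text
clock: 42.6
eef_pos: [451.5, -252.8, 375.7]
tcp_rot: [[-0.137, -0.991, 0.002], [-0.991, 0.137, -0.003], [0.002, -0.002, -1.0]]
wrist_force: [0.9, -0.4, 0.5]
finger_gap: 0.503
```

```bash
python3 - <<'E'
from pl import *
s=log()
g=railpt(-53,-0.5,163);Rt=toolR(RR,0,True)
rows([(g+[-60,-60,100],Rt,5),(g+[0,0,60],Rt,2)],s)
E
```

```text
1 "twist": [-0.0, -0.0, -2.5], "linear": [-0.039, -0.016, -0.009] d=43 a=2.5
2 "twist": [-0.0, -0.1, -5.0], "linear": [-0.077, -0.032, -0.017] d=43 a=2.5
3 "twist": [-0.1, -0.1, -7.5], "linear": [-0.116, -0.048, -0.025] d=43 a=2.5
4 "twist": [-0.1, -0.1, -10.0], "linear": [-0.155, -0.064, -0.034] d=43 a=2.5
5 "twist": [-0.1, -0.1, -12.5], "linear": [-0.193, -0.08, -0.043] d=43 a=2.5
   tcp [557. -72. 418.] ik err 0.0 [-0.53  0.58  1.04  1.66 -0.53  1.23 -0.86]
6 "twist": [-0.1, -0.1, -12.5], "linear": [-0.227, -0.106, -0.023] d=47 a=0.0
7 "twist": [-0.1, -0.1, -12.5], "linear": [-0.261, -0.131, -0.003] d=47 a=0.0
   tcp [617. -12. 378.] ik err 0.0 [-0.55  0.69  0.99  1.57 -0.61  1.22 -0.94]
```

Call:
{"method": "arm_command", "body": {
  "series": [
    {"twist": [0,0,-2.5],"linear": [-0.039,-0.016,-0.012],"grip": 0.1},
    {"twist": [0,0,-5],"linear": [-0.077,-0.032,-0.025],"grip": 0.2},
    {"twist": [0,0,-7.5],"linear": [-0.116,-0.048,-0.035],"grip": 0.2},
    {"twist": [0,0,-10],"linear": [-0.155,-0.064,-0.04],"grip": 0.2},
    {"twist": [0,0,-12.5],"linear": [-0.193,-0.08,-0.043],"grip": 0.2},
    {"twist": [0,0,-12.5],"linear": [-0.23,-0.106,-0.023],"grip": 0.2},
    {"twist": [0,0,-12.5],"linear": [-0.261,-0.131,-0.003],"grip": 0.2},
    {"twist": [0,0,-12.5],"linear": [-0.261,-0.131,-0.003],"grip": 0.2}
  ]
}}

```text
clock: 43.6
eef_pos: [618.4, -8.8, 375.8]
tcp_rot: [[0.087, -0.996, 0.002], [-0.996, -0.087, -0.003], [0.003, -0.002, -1.0]]
wrist_force: [0.0, -0.3, -0.0]
finger_gap: 0.607
```

```bash
python3 - <<'E'
from pl import *
s=log()
g=railpt(-53,-0.5,163);Rt=toolR(RR,0,True)
rows([(g,Rt,2)],s)
c=arm.camera("wrist");save(c,"w6")
E
```

```text
1 "twist": [-0.0, -0.1, 0.2], "linear": [0.002, 0.001, 0.029] d=29 a=0.2
2 "twist": [-0.1, -0.2, 0.3], "linear": [0.003, 0.002, 0.058] d=29 a=0.2
   tcp [617. -12. 318.] ik err 0.0 [-0.54  0.75  0.96  1.64 -0.68  1.12 -0.88]
```

View pics/w6.png

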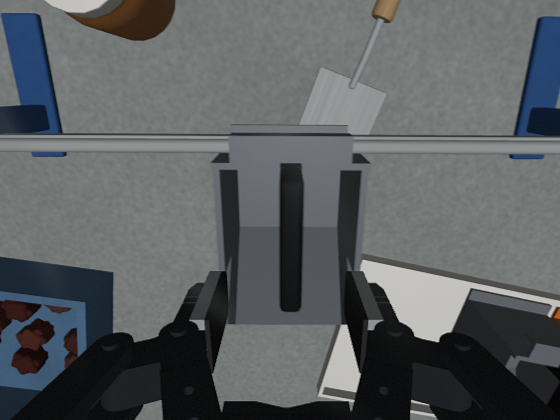

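Aligned (fin at px 290 between pads). Grasp and swing.

Call:
{"method": "arm_command", "body": {
  "series": [
    {"twist": [0,0,0.2],"linear": [0.002,0.001,0.03],"grip": 0.2},
    {"twist": [0,-0.1,0.3],"linear": [0.003,0.002,0.058],"grip": 0.2},
    {"twist": [0,-0.1,0.3],"linear": [0.003,0.002,0.058],"grip": 0.2},
    {"twist": [0,-0.1,0.3],"linear": [0.003,0.002,0.058],"grip": -1},
    {"twist": [0,-0.1,0.3],"linear": [0.003,0.002,0.058],"grip": -1},
    {"twist": [0,-0.1,0.3],"linear": [0.003,0.002,0.058],"grip": -1},
    {"twist": [0,-0.1,0.3],"linear": [0.003,0.002,0.058],"grip": -1},
    {"twist": [0,-0.1,0.3],"linear": [0.003,0.002,0.058],"grip": -1}
  ],
  "newtons": 90
}}

```text
clock: 44.65
eef_pos: [615.7, -14.2, 322.2]
tcp_rot: [[0.079, -0.997, 0.007], [-0.997, -0.079, 0.002], [-0.002, -0.007, -1.0]]
wrist_force: [-2.1, 5.9, 5.8]
finger_gap: 0.125
```

```bash
python3 - <<'E'
from pl import *
s=log();print(s["wrist_force"])
swing([6,12,22],0,s)
E
```

```text
[-2.05338607  5.92560279  5.75156163]
6 0 ([-6.0, 0.0, 0.0], [-0.0001, -0.0202, -0.0045])
12 0 ([-12.0, 0.0, 0.0], [-0.0001, -0.0408, -0.0069])
22 0 ([-22.0, 0.1, 0.0], [-0.0002, -0.0753, -0.0061])
```

Call:
{"method": "arm_command", "body": {
  "series": [
    {"twist": [-3,0,0],"linear": [0,-0.01,-0.0025],"grip": -1},
    {"twist": [-6,0,0],"linear": [0,-0.0202,-0.0045],"grip": -1},
    {"twist": [-9,0,0],"linear": [0,-0.0305,-0.0059],"grip": -1},
    {"twist": [-12,0,0],"linear": [0,-0.0408,-0.0069],"grip": -1},
    {"twist": [-15,0,0],"linear": [0,-0.051,-0.0073],"grip": -1},
    {"twist": [-18,0,0],"linear": [0,-0.0613,-0.0071],"grip": -1},
    {"twist": [-22,0,0],"linear": [0,-0.0753,-0.0061],"grip": -1},
    {"twist": [-22,0,0],"linear": [0,-0.0753,-0.0061],"grip": -1}
  ]
}}

```text
clock: 45.65
eef_pos: [691.6, -10.0, 328.6]
tcp_rot: [[0.078, -0.927, -0.367], [-0.997, -0.071, -0.031], [0.003, 0.368, -0.93]]
wrist_force: [0.4, 1.9, 2.7]
finger_gap: 0.123
```

Call:
{"method": "arm_command", "body": {
  "series": [
    {"twist": [0,0,0],"linear": [0,0,-0.01],"grip": -1},
    {"twist": [0,0,0],"linear": [0,0,-0.022],"grip": -1},
    {"twist": [0,0,0],"linear": [0,0.004,-0.036],"grip": -1},
    {"twist": [0,0,0],"linear": [0,0.01,-0.055],"grip": -1},
    {"twist": [4,0,0],"linear": [0,0.03,-0.08],"grip": -1},
    {"twist": [8,0,0],"linear": [0,0.06,-0.1],"grip": -1},
    {"twist": [12,0,0],"linear": [0,0.09,-0.12],"grip": -1},
    {"twist": [12,0,0],"linear": [0,0.09,-0.12],"grip": -1}
  ]
}}

```text
clock: 46.65
eef_pos: [649.8, -14.3, 476.4]
tcp_rot: [[0.074, -0.984, -0.162], [-0.997, -0.073, -0.014], [0.002, 0.163, -0.987]]
wrist_force: [0.7, -0.5, -2.5]
finger_gap: 0.124
```

```bash
python3 - <<'E'
from pl import *
s=log();print(s["wrist_force"],s["joints"])
c=arm.camera("side");save(c,"s13")
for m in arm.masks_of("bin_a",c): 
    A=cloud(c)[m["region"]];A=A[~np.isnan(A[:,0])];l=(A-TC)@RT
    print(round(m["p"],2),np.round(m["extent"]),np.percentile(l,[2,50,98],axis=0).round().tolist())
Rt=toolR(RT,0,True);g=traypt(19,109,117)
rows([([530,-50,280],toolR(Rz(0),0,True),3),(g+[0,0,110],Rt,3),(g+[0,0,50],Rt,2)],s)
E
```

```text
[ 0.71612849 -0.54573136 -2.45025392] [-0.46898678  0.72039002  1.00052894  1.21954232 -0.50721385  1.63593067
 -1.05088409]
0.65 [262. 270. 350. 338.] [[-71.0, -44.0, 3.0], [6.0, 18.0, 54.0], [76.0, 48.0, 130.0]]
0.64 [279. 305. 372. 382.] [[-71.0, -145.0, 3.0], [8.0, -100.0, 49.0], [73.0, -54.0, 129.0]]
0.58 [280. 116. 357. 178.] [[59.0, 199.0, 205.0], [139.0, 253.0, 261.0], [204.0, 309.0, 323.0]]
0.56 [ 87. 149. 144. 207.] [[-358.0, 525.0, -0.0], [-294.0, 563.0, 46.0], [-234.0, 655.0, 125.0]]
1 "twist": [3.1, -0.2, 1.4], "linear": [0.009, 0.038, 0.02] d=44 a=3.4
2 "twist": [6.2, -0.3, 2.8], "linear": [0.018, 0.076, 0.04] d=44 a=3.4
3 "twist": [9.4, -0.5, 4.2], "linear": [0.027, 0.114, 0.061] d=44 a=3.4
   tcp [530. -50. 435.] ik err 0.0 [-0.63  0.53  1.1   1.7  -0.5   1.23 -0.97]
4 "twist": [9.4, -0.7, 6.8], "linear": [0.058, 0.134, 0.082] d=43 a=2.6
5 "twist": [9.4, -0.9, 9.4], "linear": [0.089, 0.154, 0.103] d=43 a=2.6
6 "twist": [9.3, -1.1, 12.0], "linear": [0.12, 0.175, 0.125] d=43 a=2.6
   tcp [ 467. -149.  382.] ik err 0.0 [-0.46  0.52  1.11  1.89 -0.54  1.08 -0.83]
7 "twist": [9.3, -1.1, 12.0], "linear": [0.12, 0.17, 0.154] d=30 a=0.0
8 "twist": [9.3, -1.1, 12.0], "linear": [0.12, 0.165, 0.184] d=30 a=0.0
   tcp [ 467. -149.  322.] ik err 0.0 [-0.4   0.59  1.04  1.97 -0.63  0.96 -0.74]
```

View pics/s13.png

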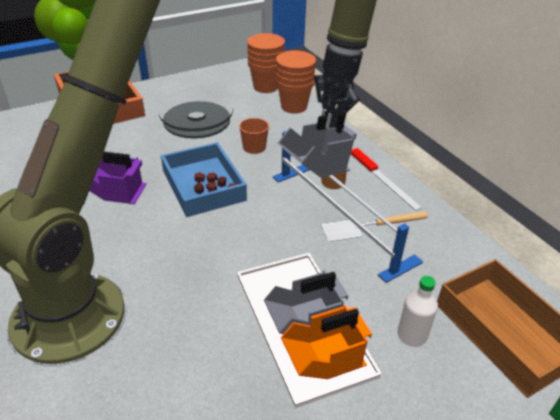

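Call:
{"method": "arm_command", "body": {
  "series": [
    {"twist": [3.1,-0.2,1.4],"linear": [0.009,0.045,0.02],"grip": -1},
    {"twist": [6.2,-0.3,2.8],"linear": [0.018,0.09,0.04],"grip": -1},
    {"twist": [9.4,-0.5,4.2],"linear": [0.03,0.125,0.06],"grip": -1},
    {"twist": [9.4,-0.7,6.8],"linear": [0.058,0.14,0.08],"grip": -1},
    {"twist": [9.4,-0.9,9.4],"linear": [0.089,0.156,0.103],"grip": -1},
    {"twist": [9.3,-1.1,12],"linear": [0.121,0.175,0.125],"grip": -1},
    {"twist": [9.3,-1.1,12],"linear": [0.121,0.17,0.15],"grip": -1},
    {"twist": [9.3,-1.1,12],"linear": [0.121,0.168,0.17],"grip": -1}
  ]
}}

```text
clock: 47.75
eef_pos: [467.2, -148.6, 330.9]
tcp_rot: [[-0.134, -0.991, -0.01], [-0.991, 0.134, -0.0], [0.001, 0.01, -1.0]]
wrist_force: [0.3, -0.1, -3.0]
finger_gap: 0.123
```

```bash
python3 - <<'E'
from pl import *
s=log();print(s["wrist_force"],s["joints"])
c=arm.camera("side")
for m in arm.masks_of("bin_a",c)[:4]: 
    A=cloud(c)[m["region"]];A=A[~np.isnan(A[:,0])];l=(A-TC)@RT
    print(round(m["p"],2),np.round(m["extent"]),np.percentile(l,[2,50,98],axis=0).round().tolist())
Rt=toolR(RT,0,True);g=traypt(19,108,117)
rows([(g+[0,0,35],Rt,3),(g+[0,0,5],Rt,3),(g+[0,0,2],Rt,2)],s)
E
```

```text
[ 0.32625528 -0.11303293 -3.00437213] [-0.39918432  0.57904365  1.03515619  1.95888873 -0.60317888  0.96369676
 -0.77155547]
0.83 [ 85. 150. 143. 206.] [[-364.0, 527.0, -0.0], [-298.0, 566.0, 47.0], [-235.0, 661.0, 125.0]]
0.82 [280. 306. 373. 381.] [[-71.0, -145.0, 4.0], [8.0, -100.0, 49.0], [73.0, -54.0, 129.0]]
0.69 [266. 272. 348. 339.] [[-71.0, -44.0, 4.0], [5.0, 19.0, 53.0], [72.0, 47.0, 130.0]]
0.69 [395. 277. 438. 348.] [[171.0, -140.0, 3.0], [189.0, -123.0, 93.0], [221.0, -91.0, 168.0]]
1 "twist": [0.2, -0.0, 0.0], "linear": [0.0, 0.0, 0.008] d=8 a=0.2
2 "twist": [0.4, -0.1, 0.1], "linear": [0.001, 0.0, 0.016] d=8 a=0.2
3 "twist": [0.6, -0.1, 0.1], "linear": [0.001, 0.0, 0.024] d=8 a=0.2
   tcp [ 466. -150.  307.] ik err 0.0 [-0.37  0.6   1.    1.99 -0.65  0.92 -0.73]
4 "twist": [0.6, -0.1, 0.1], "linear": [0.001, 0.0, 0.034] d=10 a=0.0
5 "twist": [0.6, -0.1, 0.1], "linear": [0.001, 0.0, 0.044] d=10 a=0.0
6 "twist": [0.6, -0.1, 0.1], "linear": [0.001, 0.0, 0.054] d=10 a=0.0
   tcp [ 466. -150.  277.] ik err 0.0 [-0.34  0.64  0.95  2.02 -0.7   0.86 -0.68]
7 "twist": [0.6, -0.1, 0.1], "linear": [0.001, 0.0, 0.055] d=2 a=0.0
8 "twist": [0.6, -0.1, 0.1], "linear": [0.001, 0.0, 0.057] d=2 a=0.0
   tcp [ 466. -150.  274.] ik err 0.0 [-0.33  0.64  0.95  2.03 -0.71  0.85 -0.68]
```

Call:
{"method": "arm_command", "body": {
  "series": [
    {"twist": [0.2,0,0],"linear": [0,0,0.012],"grip": -1},
    {"twist": [0.4,0,0],"linear": [0.001,0,0.024],"grip": -1},
    {"twist": [0.6,0,0],"linear": [0.001,0,0.034],"grip": -1},
    {"twist": [0.6,0,0],"linear": [0.001,0,0.042],"grip": -1},
    {"twist": [0.6,0,0],"linear": [0.001,0,0.048],"grip": -1},
    {"twist": [0.6,0,0],"linear": [0.001,0,0.051],"grip": -1},
    {"twist": [0.6,0,0],"linear": [0.001,0,0.051],"grip": -1},
    {"twist": [0.6,0,0],"linear": [0.001,0,0.051],"grip": -1}
  ]
}}

```text
clock: 48.85
eef_pos: [466.5, -149.7, 282.2]
tcp_rot: [[-0.134, -0.991, 0.004], [-0.991, 0.134, -0.002], [0.002, -0.005, -1.0]]
wrist_force: [0.5, -0.7, -2.8]
finger_gap: 0.121
```

Call:
{"method": "arm_command", "body": {
  "series": [
    {"twist": [0,0,0],"linear": [0,0,0.002],"grip": -1},
    {"twist": [0,0,0],"linear": [0,0,0.0035],"grip": -1},
    {"twist": [0,0,0],"linear": [0,0,0.005],"grip": -1},
    {"twist": [0,0,0],"linear": [0,0,0.006],"grip": -1},
    {"twist": [0,0,0],"linear": [0,0,0.006],"grip": -1},
    {"twist": [0,0,0],"linear": [0,0,0.006],"grip": -1},
    {"twist": [0,0,0],"linear": [0,0,0.006],"grip": -1},
    {"twist": [0,0,0],"linear": [0,0,0.006],"grip": -1}
  ]
}}

```text
clock: 49.85
eef_pos: [466.7, -149.7, 276.7]
tcp_rot: [[-0.133, -0.991, 0.005], [-0.991, 0.133, -0.001], [0.001, -0.005, -1.0]]
wrist_force: [-0.7, 2.6, 7.3]
finger_gap: 0.122
```

Contact (force turned from -3 to +7 N). Release and rise, then check.

Call:
{"method": "arm_command", "body": {
  "series": [
    {"twist": [0,0,0],"linear": [0,0,0],"grip": -0.4},
    {"twist": [0,0,0],"linear": [0,0,0],"grip": 0},
    {"twist": [0,0,0],"linear": [0,0,0],"grip": 0},
    {"twist": [0,0,0],"linear": [0,0,-0.04],"grip": 0},
    {"twist": [0,0,0],"linear": [0,0,-0.1],"grip": 0},
    {"twist": [0,0,0],"linear": [-0.03,0.03,-0.15],"grip": 0},
    {"twist": [0,0,0],"linear": [-0.08,0.06,-0.18],"grip": 0},
    {"twist": [0,0,0],"linear": [-0.13,0.08,-0.2],"grip": 0}
  ]
}}

```text
clock: 50.85
eef_pos: [406.5, -19.6, 472.0]
tcp_rot: [[-0.136, -0.991, 0.004], [-0.991, 0.136, -0.002], [0.001, -0.005, -1.0]]
wrist_force: [1.4, 1.6, 0.6]
finger_gap: 0.499
```

```bash
python3 - <<'E'
from h import *
for n in ("scene","side","wrist"):
    c=arm.camera(n);save(c,"u"+n);Q=cloud(c)
    for m in arm.masks_of("stray1",c):
        A=Q[m["region"]];A=A[~np.isnan(A[:,0])];print(n,round(m["p"],2),np.round(m["extent"]),np.median(A,0).round())
E
```

```text
scene 0.58 [354. 185. 365. 193.] [432. 290.  37.]
scene 0.53 [327. 186. 335. 191.] [414. 195.  37.]
scene 0.5 [358. 194. 363. 200.] [462. 275.  36.]
side 0.42 [196. 171. 204. 183.] [421. 286.  32.]
wrist 0.96 [ 10. 143.  37. 170.] [456. 272.  38.]
wrist 0.73 [  4. 170.  39. 198.] [427. 287.  38.]
wrist 0.19 [540. 134. 560. 188.] [ 363. -299.   62.]
```

View pics/uscene.png

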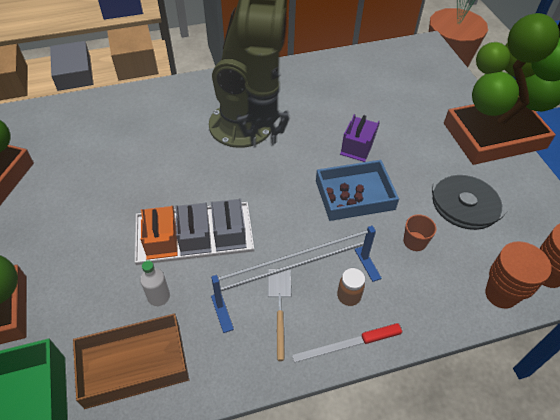

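View pics/uside.png

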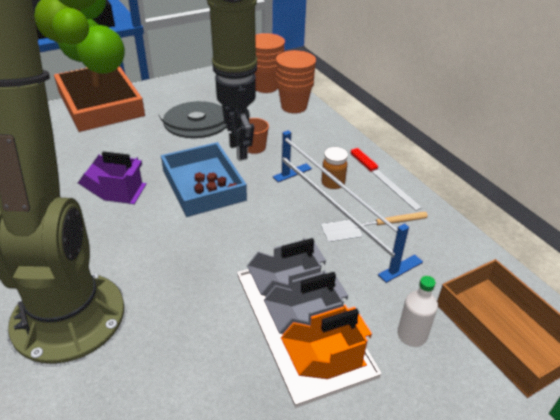

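View pics/uwrist.png

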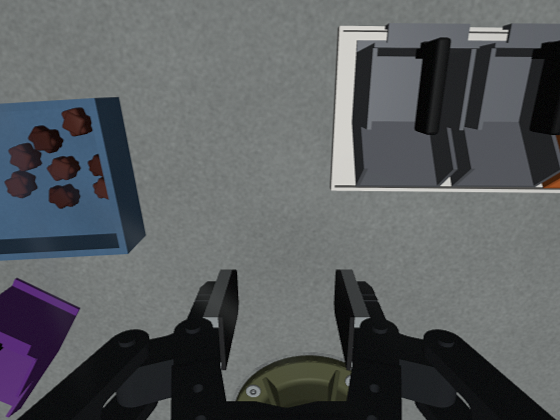

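```bash
python3 - <<'E'
from h import *
for n in("side","scene"):
  c=arm.camera(n);Q=cloud(c).reshape(-1,3);L=(Q-TC)@RT
  for y in(-100,3,107):
    f=L[(abs(L[:,1]-y)<9)&(L[:,2]>124)&(L[:,2]<145)&(abs(L[:,0]-25)<60)]
    w=L[(abs(L[:,1]-y)<50)&(L[:,2]>20)&(L[:,2]<40)&(abs(L[:,0])<100)]
    print(n,y,len(f),np.percentile(f,[3,97],axis=0).round().tolist(),"slope",np.polyfit(f[:,0],f[:,2],1).round(3), "wall y",np.percentile(w[:,1],[1,99]).round())
E
```

```text
side -100 238 [[-9.0, -105.0, 125.0], [61.0, -93.0, 132.0]] slope [3.00000e-03 1.28471e+02] wall y [-145.  -54.]
side 3 200 [[-7.0, -4.0, 124.0], [63.0, 7.0, 131.0]] slope [5.00000e-03 1.28362e+02] wall y [-10.  48.]
side 107 173 [[-9.0, 101.0, 124.0], [61.0, 113.0, 132.0]] slope [5.00000e-03 1.28228e+02] wall y [ 98. 154.]
scene -100 96 [[-4.0, -103.0, 127.0], [66.0, -92.0, 135.0]] slope [7.00000e-03 1.30831e+02] wall y [-140.  -51.]
scene 3 95 [[-5.0, -2.0, 126.0], [67.0, 9.0, 136.0]] slope [9.00000e-03 1.30693e+02] wall y [-40.  49.]
scene 107 91 [[-5.0, 103.0, 126.0], [66.0, 115.0, 136.0]] slope [1.00000e-03 1.31255e+02] wall y [ 66. 152.]
```

All the bins stand level in the tray, 8 lumps are in the pot, and the gripper is clear of everything.

```bash
python3 - <<'E'
from bench import arm
print(arm.finish_job())
E
```

```text
the job is handed in; nothing more can be done
None
```

The job is done and handed in at about 51 s on the robot's clock, well under the 210 s limit.

- **Orange bin:** I swung it about 22° off the rail and lifted it clear. I stood it briefly in the tray with its lumps still inside, to take a tilted grip. I then tipped all 6 lumps into the blue pot and stood the bin in the tray.
- **Stray lumps:** I picked up the two on the bench, one near (436, 57) and one near (440, -62), and dropped them in the pot. No third lump showed in any view, including after the rail was empty.
- **Grey bins:** both came off the rail the same way and stand beside the orange one. The purple bin is a look-alike and was left alone.

**Last checks:**
- The wrist picture shows 8 lumps in the pot (6 from the bin, 2 strays) and none on the bench.
- The fin tops of all three bins slope by less than 1%, so they stand level, about 104 mm apart inside the tray.
- The bystanders look unmoved.
- Wrist force read below 10 N at the end of each move.
- The robot was touching nothing at hand-in.
- None of the checks failed. The scene and side cameras differed by a few millimetres on positions.

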